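# Turn the paddle tree and hang the serving paddle

### The arm

A 6-joint arm with a two-finger parallel gripper is mounted at the origin on the work surface. World frame = base frame: x ahead of the robot, y to its left, z up, the work surface at z = 0. Lengths are in m, angles in rad, forces in N, time in s.
With the tool pointing down it reaches from about 0.375 to 0.9 m from the base axis. Payload 3.1 kg.
Tool frame: the origin (TCP) lies at the very end of the fingers, on their centre line; the grasp point (between the pads) lies 19 mm behind it; x points along the fingers, y is the direction in which the jaws open and shut, and the axes are right-handed (so a half turn about x gives the same grasp; the last joint's range is limited). The gripper opens to 85 mm and grips with 20 to 120 N. Pads are 22 mm wide; open, the fingers measure 114 mm over their backs; the gripper's body (76 mm by 85 mm) begins 54 mm behind the grasp point. The pads swing forward as they close: fully open they stand 13 mm farther back than shut.
Start: joints at [-0.178, 0.527, 1.433, -0, 1.181, -0.178], TCP at [0.625, 0, 0.231] pointing down, gripper open.
Joint ranges: [-3.08, 3.08], [-0.75, 2.2], [0.22, 2.44], [-1.43, 4.57], [0, 2.65], [-2.85, 2.85]. Speed limits (rad/s): [2.79, 2.79, 3.14, 3.14, 3.14, 3.14].

### API

Orientations are given as a 3x3 rotation matrix whose columns are the frame's x, y, z axes.
In Python, from workcell import telemetry, vision, order gives the robot as it stands.
- The arm moves only by the tool drive_tool, never from a script. Its argument "moves" is a list of rows, each a list of 4 numbers: the shift along the world's x, y, z in mm, then the turn about the world's z in rad. In form: [[tx, ty, tz, twist], ...]. A call has 1 to 10 rows; each row shifts and turns the pose as measured when the row begins; what a row does not reach is not made up. A row lasts 1/10 s, in which the tool goes at most 50 mm and 8.59 degrees, less where a joint would pass 70% of its speed; a pose out of reach is approached as far as the arm can. A call with a gripper value outside its range is refused whole. "jaw" is the closure in counts, from 0 (fully open) to 255 (shut), set as the call begins (left out, the last holds). The fingers move at their own pace and stop on an object; "squeeze" is the grip in N (left out, the last holds). Time passes only in rows, so rows that do not move let the fingers close. It gives the time, the measured TCP pose, the force and the opening at its end, in the units of the state.
- telemetry.read_state(): the state, without advancing time (a new reading comes with each control period).
- vision.grab_frame(name): name is "scene" or "side" or "wrist"; returns a dict with "frame" (384x512x3 uint8, red, green, blue), "vfov" (degrees; the focal length in pixels is half the picture's height over the tangent of half this angle, whatever the lens; pixels are square), "cx", "cy" (the principal point, pixels), "pose" (4x4, takes a point from camera to world coordinates). Camera axes: x right, y up, looking along -z (the intrinsics and any distortion apply to the point x, -y, -z); pixel columns grow to the right and rows downward; lengths in m; the calibration is good to about 2 mm. A picture is of the moment at which its call begins. There is no depth.
- order.sign_off(): hands the job in, once; it reports no verdict.
The state is a dict: "clock": time; "joint_pos": joint angles; "dq": joint speeds; "joint_torque": joint torques, N m; "tool_pos": TCP position; "orientation": TCP orientation; "contact_force": force on the tool from outside, world axes, zero at the start; "ft_torque": the same for the moment, N m; "gripper_width": opening from 0.0 (shut) to 1.0 (fully open).
Only numpy, scipy, OpenCV 4.12 (cv2) and the standard library are available. Lean on these libraries where they do the work, as an engineer would, in place of code of your own. Each camera call takes 0.05 s, during which the arm holds its last target.

### The job

First turn the tree rack until it comes up against its stop, so that its one empty branch faces the front. Then take the wooden serving paddle with the hole out of the draining stand, slide it by its hole well onto that branch, past the knob at the branch's end, and leave it hanging there with the rack still at its stop. Go gently by feel: never force the rack or the paddle, and leave the other things on the counter where they are.

Things in the scene. Friction and masses are not known exactly. Their poses are not given: they have to be found in the camera images.
- foot: fixed round steel foot of the tree rack (156 mm across, 18 mm high); origin on the counter under the upright post's axis, z up. Its own -x axis is the front of the rack: the empty branch points that way when the rack is at its stop.
- tree (a joint): turn of the rack's crown about the post, rad: 0 at the stop, growing counter-clockwise seen from above (to 3.0), so clockwise leads to the stop. The empty branch points along the foot's -x axis turned by this value. The other three stand 90, 180, 270 deg from it, each with a paddle like the loose one hung 56 mm from the axis. About 0.12 N m of friction; stays where it is left.
- board_hole (a point): centre of the 21 mm round hole in the loose wooden paddle (12 mm thick, 140 mm tall, about 0.12 kg), upright in the stand's slot. Axes: x through the hole, y across the width, z up the paddle. The hole is 28 mm under the top; the neck around it is 46 mm wide and 56 mm high, the blade below 70 mm wide and 84 mm high: underside 112 mm below this point. Hold it by the neck's two edges.
- stand: fixed wooden draining stand 150 mm (x) by 100 mm (y), 42 mm high; origin under its centre. Two slots along y at x = -35 mm (paddle) and x = +35 mm (slate), 16 mm wide, slot floor 12 mm above the counter and 30 mm deep.
- slate: bystander: plain grey slate without a hole, 12 x 80 x 95 mm, upright in the stand's other slot; origin at its underside
- ramekin: bystander: white bowl 84 mm across, 45 mm high; origin at its underside
- mug: bystander: white mug 76 mm across, 85 mm high; origin at its underside
- jar: bystander: glass jar 66 mm across, 85 mm high; origin at its underside
- foot_level (a point): point on the post's axis 185 mm above the counter, fixed to the foot: the nominal height at which the branches' centre lines meet the axis. The crown sits on a height collar, so the true height is anywhere up to 8 mm above or below this; that is not measured and must be felt or seen. The collar does not slip under gentle forces.
- foot_reach (a point): point fixed to the foot, 105 mm in front (-x) of the axis and 200 mm up: nominal centre of the empty branch's end ball at the stop. Every branch is a straight round rod 10 mm thick rising outwards at 0.14 rad, ending in a ball 14 mm thick, 105 mm out. The hub is 24 mm thick and ends 25 mm above where the branches meet it. True height: see foot_level.
Things that resemble listed ones, but are neither listed nor needed, are in the scene too. Leave any purple or yellow look-alike of the stand alone.

How it is judged:
On the way, in this order (a step that is already met when the one before it is completed fails the run):
1. the rack is turned up to its stop, with the paddle still in the stand (value of joint tree below 0.05 rad and distance of board_hole from where it was at the start of the episode below 0.03 m), for 0.2 s.
2. the paddle is lifted out of the stand (z of board_hole in the frame of stand above 0.16 m), for 0.1 s.
At the end, for the whole second after the job is handed in: The rack is within 0.06 rad of its stop and the paddle hangs at rest on the front branch, upright within 0.3 rad: its hole centre 12 to 92 mm in front of the post's axis (inside the end ball), within 15 mm sideways of the foot's front line and 168 to 208 mm above the counter, carried by the rack (value of joint tree below 0.06 rad and x of board_hole in the frame of foot between -0.092 and -0.012 m and y of board_hole in the frame of foot between -0.015 and 0.015 m and height (world z) of board_hole between 0.168 and 0.208 m and angle between board_hole's own z axis and vertical below 0.3 rad and linear speed of board below 0.05 m/s and contact force between board and tree above 0.3 N); the robot touches nothing.
It fails at once if the robot presses on the rack with more than 25 N (contact force between any of the fingers, the arm and tree above 25 N).
It fails at once if the paddle is pressed against the rack with more than 25 N (contact force between board and tree above 25 N).
It fails at once if a bystander is shifted by more than 40 mm (distance of any of slate, ramekin, mug, jar from where it was at the start of the episode above 0.04 m).
It also fails if it takes over 72 s, if anything falls off the work surface, if the arm or the gripper's body presses on something with over 40 N, if the wrist force passes 120 N, or if a joint passes its speed limit or range.

## Working session

There is one attempt and no reset: what is moved stays moved. The work goes in short steps, Python scripts to look and compute and a tool call to move; the robot and the scene stay as the last step left them, time stands still between calls to the robot, and variables do not carry over. Pictures are saved under pics/ and viewed, and the job is handed in when it is done.

Besides the shell and the picture viewer there is one more tool, called after ">>>" as name(argument=value, ...) on one line, values as JSON. drive_tool: Moves the arm, as the interface text tells. Its arguments: {"type":"object","properties":{"moves":{"type":"array"},"jaw":{"type":"number"},"squeeze":{"type":"number"}},"required":["moves"]}

```bash
mkdir -p pics; ls
cat > h.py <<'E'
import numpy as np, cv2
from workcell import telemetry, vision, order
def grab(n,fn):
    d=vision.grab_frame(n); cv2.imwrite('pics/'+fn+'.png',d['frame'][:,:,::-1]); np.save('pics/'+fn+'.npy',{k:d[k] for k in d},allow_pickle=True); return d
def load(fn): return np.load('pics/'+fn+'.npy',allow_pickle=True).item()
def ray(d,u,v):
    f=d['frame'].shape[0]/2/np.tan(np.radians(d['vfov'])/2)
    r=np.array([(u-d['cx'])/f,-(v-d['cy'])/f,-1.]); P=np.array(d['pose']); r=P[:3,:3]@r
    return P[:3,3],r/np.linalg.norm(r)
def plane(d,u,v,z):
    o,r=ray(d,u,v); return o+r*(z-o[2])/r[2]
def tri(*a):
    A=np.zeros((3,3));b=np.zeros(3);L=[]
    for d,u,v in a:
        o,r=ray(d,u,v);M=np.eye(3)-np.outer(r,r);A+=M;b+=M@o;L.append((o,M))
    p=np.linalg.solve(A,b); return p,[np.linalg.norm(M@(p-o)) for o,M in L]
def proj(d,p):
    f=d['frame'].shape[0]/2/np.tan(np.radians(d['vfov'])/2)
    P=np.array(d['pose']);c=P[:3,:3].T@(np.array(p)-P[:3,3]); return d['cx']+f*c[0]/-c[2], d['cy']-f*c[1]/-c[2]
E
python3 - <<'E'
from h import *
for n in ['scene','side','wrist']:
    d=grab(n,n+'0'); print(n,{k:d[k] for k in d if k not in('frame','pose')}); print(np.round(d['pose'],3))
print(telemetry.read_state())
E
```

```text
pics
scene {'vfov': 57.11632268619566, 'cx': 256.2872297431021, 'cy': 194.34252232087678}
[[-0.381 -0.725  0.574  1.173]
 [ 0.924 -0.291  0.246  0.423]
 [-0.011  0.625  0.781  1.051]
 [ 0.     0.     0.     1.   ]]
side {'vfov': 53.16083020111092, 'cx': 262.12059715808766, 'cy': 186.4050175674025}
[[ 0.999  0.015 -0.043  0.445]
 [-0.043  0.621 -0.783 -0.918]
 [ 0.015  0.784  0.621  0.978]
 [ 0.     0.     0.     1.   ]]
wrist {'vfov': 60.6489624769784, 'cx': 256.643150704256, 'cy': 194.86257864639572}
[[ 1.     0.001  0.002  0.625]
 [-0.001  0.953  0.303  0.078]
 [-0.002 -0.303  0.953  0.374]
 [ 0.     0.     0.     1.   ]]
{'clock': 0.15, 'joint_pos': array([-1.78499925e-01,  5.28226288e-01,  1.43358807e+00,  2.08934769e-05,
        1.18140437e+00, -1.78468085e-01]), 'dq': array([ 0.00035838,  0.00027762, -0.00434627,  0.00081858,  0.00280986,
        0.00143354]), 'joint_torque': array([ 1.17890530e-03, -4.42742836e+01, -1.78276026e+01, -2.15643640e-04,
        5.61750654e-03, -9.84718270e-06]), 'tool_pos': array([6.24464453e-01, 1.31961524e-04, 2.30580941e-01]), 'orientation': array([[-1.59680990e-03,  9.99998724e-01, -4.00334534e-05],
       [ 3.07738241e-04, -3.95421024e-05, -9.99999952e-01],
       [-9.99998678e-01, -1.59682214e-03, -3.07674707e-04]]), 'contact_force': array([ 0.61094164,  0.09569937, -0.36624739]), 'ft_torque': array([-0.01561035,  0.00322329, -0.04630224]), 'gripper_width': 0.9987211886878024}
```

View pics/scene0.png

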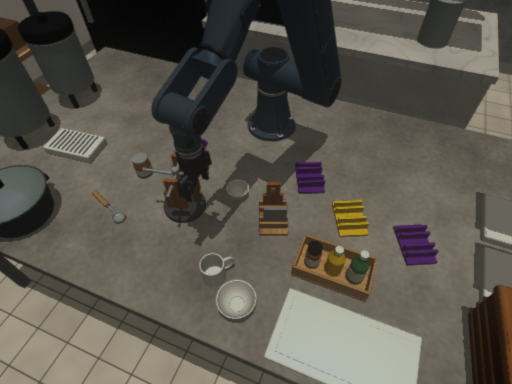

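View pics/side0.png

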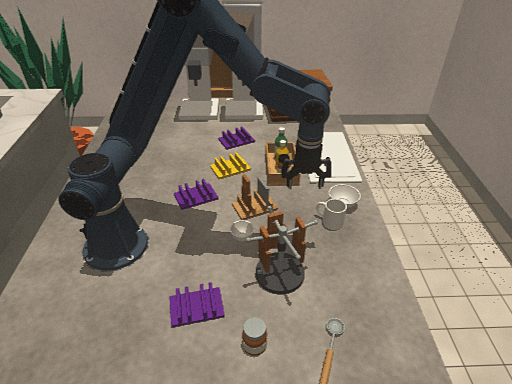

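View pics/wrist0.png

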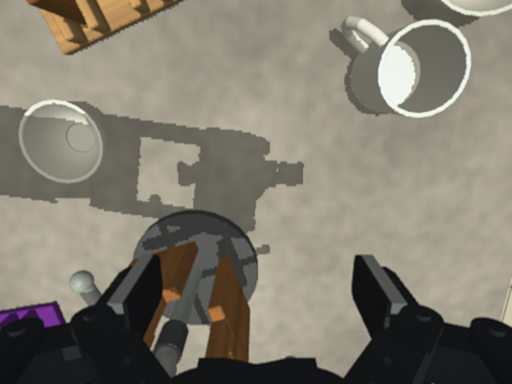

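The scene view shows the rack at (185,200), the brown stand at (273,212), the mug at (213,264) and the ramekin at (236,298). Next I'll enlarge crops and get rough positions.

Run:
```python
from h import *
s=load('scene0');e=load('side0')
def crop(d,x0,y0,w,h,k,fn): cv2.imwrite('pics/'+fn,cv2.resize(d['frame'][y0:y0+h,x0:x0+w,::-1],None,fx=k,fy=k,interpolation=cv2.INTER_CUBIC))
crop(e,170,160,190,140,4,'c1.png'); crop(s,120,120,190,120,4,'c2.png')
print('foot side',plane(e,280,272,.0),'scene',plane(s,185,206,.018))
print('stand side',plane(e,255,208,.03),'scene',plane(s,273,220,.03))
print('mug',plane(e,334,214,.05),plane(s,212,266,.05))
print('glass',plane(e,242,231,.03),plane(s,237,188,.03))
```

```text
foot side [ 0.55084887 -0.12787756  0.        ] scene [ 0.5616086  -0.12417602  0.018     ]
stand side [0.47839672 0.14858018 0.03      ] scene [0.50693916 0.1993618  0.03      ]
mug [0.75978314 0.08651985 0.05      ] [0.75454068 0.08831237 0.05      ]
glass [0.43001083 0.03000469 0.03      ] [0.42121439 0.02216705 0.03      ]
```

View pics/c1.png

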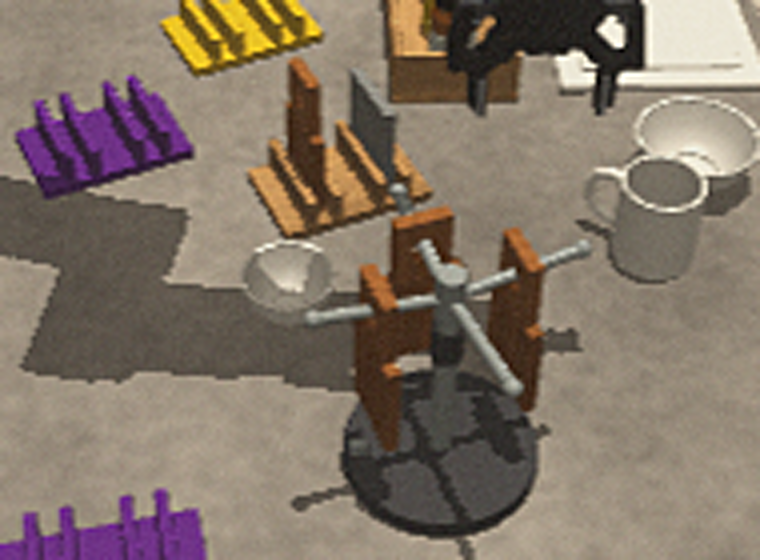

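View pics/c2.png

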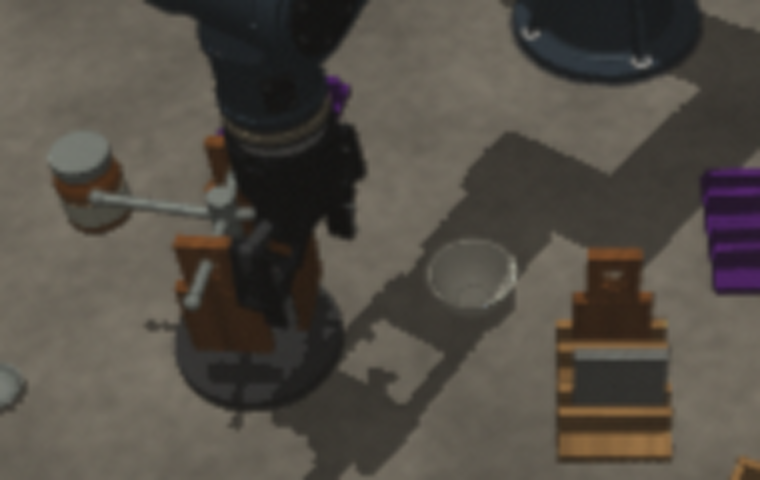

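Run:
```python
from h import *
s=load('scene0');e=load('side0')
def sd(x,y): return (e,170+x/4,160+y/4)
def sc(x,y): return (s,120+x/4,120+y/4)
b,r=tri(sd(514,386),sc(95,197)); print('ball',b,r)
b2,r=tri(sd(585,248),sc(194,298)); print('ball2',b2,r)
h,r=tri(sd(452,272),sc(228,208)); print('hub',h,r)
print(plane(*sd(441,452),.018),plane(*sc(258,350),.018))
print('bd',np.array(b-h)*1e3,np.degrees(np.arctan2(b[1]-h[1],b[0]-h[0])),np.degrees(np.arctan2(b2[1]-h[1],b2[0]-h[0])))
# stand/paddle
p,r=tri(sd(304,66),sc(615,250)); print('paddle top',p,r)
h,r=tri(sd(306,90),sc(613,273)); print('paddle hole?',h,r)
# stand corners at bottom front/other
for q in [(249,178),(300,235),(430,190)]: print('st',plane(*sd(*q),0.012))
for q in [(556,460),(671,460),(556,325),(668,330)]: print('st',plane(*sc(*q),0.012))
```

```text
ball [ 0.58358099 -0.23405484  0.19397436] [np.float64(6.562945391637533e-05), np.float64(6.562945391618061e-05)]
ball2 [ 0.64918302 -0.10157819  0.19488054] [np.float64(0.0028174285416914593), np.float64(0.00281742854169143)]
hub [ 0.55195754 -0.12517518  0.19348726] [np.float64(0.000859835059847644), np.float64(0.0008598350598476702)]
[ 0.5493708  -0.14637393  0.018     ] [ 0.56828951 -0.12246743  0.018     ]
bd [  31.62345449 -108.87966896    0.48709891] -73.80437408083637 13.642116391674671
paddle top [0.44668622 0.17577712 0.15627272] [np.float64(3.3360165281060396e-05), np.float64(3.336016528116689e-05)]
paddle hole? [0.44854546 0.17579346 0.12883397] [np.float64(0.0004907527665744915), np.float64(0.0004907527665744152)]
st [0.39278308 0.1911324  0.012     ]
st [0.44079468 0.11065948 0.012     ]
st [0.56441317 0.1694952  0.012     ]
st [0.5719428  0.17277114 0.012     ]
st [0.53476704 0.26475449 0.012     ]
st [0.43578321 0.11740781 0.012     ]
st [0.40251143 0.21572442 0.012     ]
```

The bare branch points at about −75° azimuth, with its ball at (0.584, −0.234, 0.194), which matches the text. The hub is at about (0.552, −0.125). The brown stand is the one with the paddle and slate, with the paddle at about (0.447, 0.176). I'll move over the stand to look with the wrist camera, which also clears the rack in the fixed views.

>>> drive_tool(moves=[[0,0,45,0],[0,20,40,0],[-25,45,10,0],[-25,45,0,0],[-25,45,0,0],[-25,40,0,0],[-15,30,0,0],[0,0,0,0],[0,0,0,0]])

```text
clock: 1.05
tool_pos: [0.5041, 0.2285, 0.3251]
orientation: [[-0.006, 1.0, -0.004], [0.003, -0.004, -1.0], [-1.0, -0.006, -0.003]]
contact_force: [0.7, -0.3, -0.4]
gripper_width: 0.999
```

Run:
```python
from h import *
for n in ['scene','side','wrist']:
    d=grab(n,n+'1')
    x0,y0={'scene':(120,100),'side':(170,160),'wrist':(0,0)}[n]
    if n!='wrist': cv2.imwrite('pics/'+n+'1c.png',cv2.resize(d['frame'][y0:y0+140,x0:x0+190,::-1],None,fx=4,fy=4,interpolation=cv2.INTER_CUBIC))
```

```text
(no output)
```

View pics/wrist1.png

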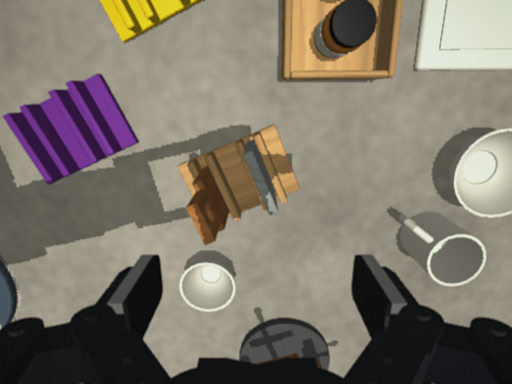

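View pics/scene1c.png

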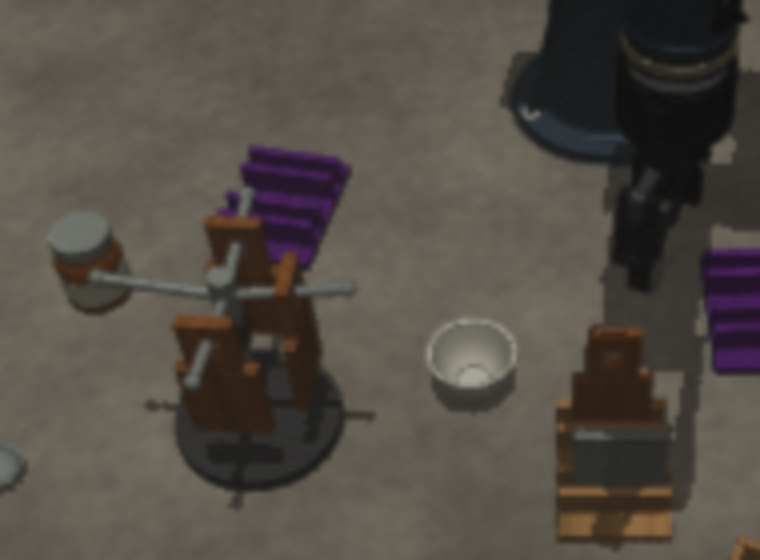

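View pics/side1c.png

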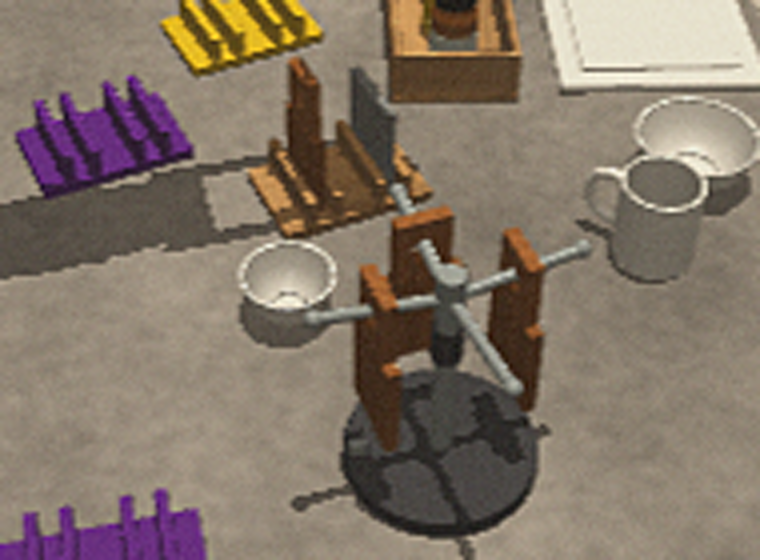

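Run:
```python
from h import *
s=load('scene1');e=load('side1');w=load('wrist1')
sd=lambda x,y:(e,170+x/4,160+y/4)
sc=lambda x,y:(s,120+x/4,100+y/4)
B=[]
for n,a,b in [('bare',(514,386),(95,277)),('back',(398,193),(350,290)),('+x',(585,248),(192,380)),('-x',(315,318),(247,197)),('hubtop',(452,270),(222,275))]:
    p,r=tri(sd(*a),sc(*b)); print(n,p.round(4),np.round(r[0],4)); B.append(p)
c=np.mean(B[:4],0); print('centre',c)
for p in B[:4]: print(np.hypot(*(p-c)[:2]),np.degrees(np.arctan2(*(p-c)[:2][::-1])))
# stand & paddle
k=[(sd(292,58),sc(588,328),'top l'),(sd(318,75),sc(641,331),'top r')]
for a,b,n in k: print(n,tri(a,b))
# stand corners in wrist
for q in [(180,168),(275,125),(298,187),(217,215)]: print(q,plane(w,*q,.03))
d=w; cv2.imwrite('pics/w1c.png',cv2.resize(d['frame'][100:260,150:330,::-1],None,fx=4,fy=4,interpolation=cv2.INTER_CUBIC)[:600])
```

```text
bare [ 0.5836 -0.2341  0.194 ] 0.0001
back [ 0.5164 -0.0329  0.1903] 0.0013
+x [ 0.6501 -0.1019  0.1945] 0.0017
-x [ 0.4517 -0.1659  0.1916] 0.0003
hubtop [ 0.5497 -0.1315  0.2029] 0.0007
centre [ 0.55044854 -0.13368789  0.19258274]
0.10569430237017484 -71.73126410649422
0.1063631060459821 108.6643830003671
0.10463838710728143 17.67882211745652
0.10389918608042226 -161.95794792880588
top l (array([0.44622887, 0.16008098, 0.16681501]), [np.float64(0.012920507698627695), np.float64(0.012920507698627678)])
top r (array([0.44852902, 0.1900217 , 0.14679355]), [np.float64(0.014089860319837853), np.float64(0.014089860319837829)])
(180, 168) [0.39832338 0.20662945 0.03      ]
(275, 125) [0.52768917 0.26354003 0.03      ]
(298, 187) [0.56042039 0.17868312 0.03      ]
(217, 215) [0.44597349 0.13766626 0.03      ]
```

View pics/w1c.png

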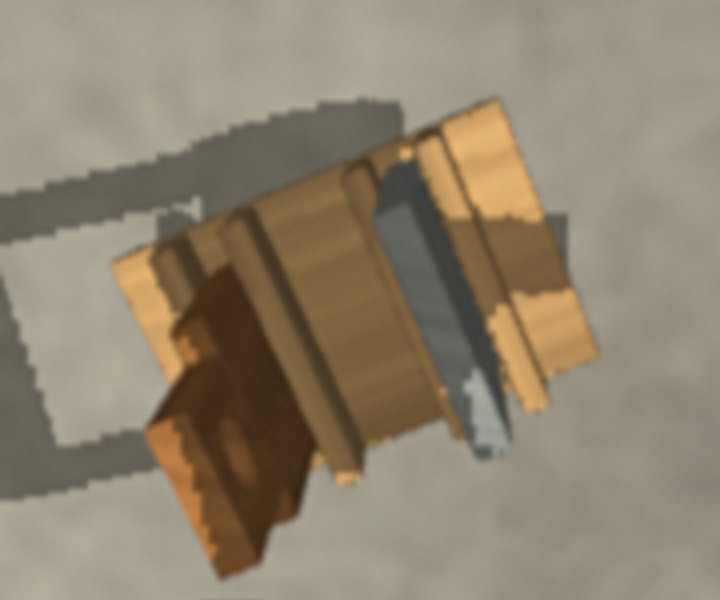

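Axis fit from the four balls: (0.5504, −0.1337), radii 104–106 mm (expected 105), mean ball height 0.1926. So the crown sits about 7 mm low. The bare branch is at −72° azimuth. Next I'll close the jaws, go beside the bare branch on its +x side, and turn it clockwise.

>>> drive_tool(moves=[[10,-43,0,0],[11,-43,0,0],[11,-43,0,0],[11,-43,0,0],[11,-43,0,0],[11,-43,0,0],[11,-43,0,0],[11,-43,0,0],[11,-43,0,0],[11,-43,0,0]], jaw=255, squeeze=20)

```text
clock: 2.2
tool_pos: [0.6175, -0.2311, 0.3233]
orientation: [[-0.005, 1.0, -0.02], [0.003, -0.02, -1.0], [-1.0, -0.005, -0.003]]
contact_force: [1.8, 0.7, 0.1]
gripper_width: 0.004
```

>>> drive_tool(moves=[[0,0,0,0.0],[0,0,-40,0],[0,0,-40,0],[0,0,-35,0],[0,0,-20,0],[0,0,0,0]])

```text
clock: 2.8
tool_pos: [0.6154, -0.2492, 0.1826]
orientation: [[-0.001, 0.999, -0.044], [-0.002, -0.044, -0.999], [-1.0, -0.001, 0.002]]
contact_force: [0.2, 0.4, -0.9]
gripper_width: 0.001
```

Run:
```python
from h import *
s=telemetry.read_state(); print(s['tool_pos'],s['contact_force'],s['joint_pos'],s['gripper_width'])
d=grab('side','side2'); cv2.imwrite('pics/side2c.png',cv2.resize(d['frame'][160:300,170:360,::-1],None,fx=4,fy=4,interpolation=cv2.INTER_CUBIC))
```

```text
[ 0.61536165 -0.24920977  0.18264897] [ 0.15419716  0.38820946 -0.86266022] [-0.55175305  0.63310257  1.37384875 -0.0024835   1.13477732 -0.50714338] 0.000787498914176901
```

View pics/side2c.png

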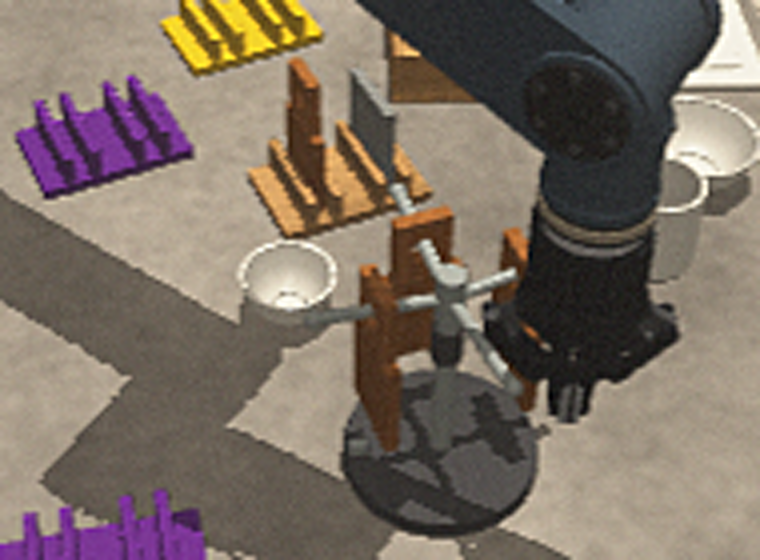

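>>> drive_tool(moves=[[0,20,-6,0],[0,14,-2,0],[0,0,0,0],[-5,-1,0,0],[-4,-1,0,0],[-4,-1,0,0],[0,0,0,0]])

```text
clock: 3.55
tool_pos: [0.6053, -0.2168, 0.1828]
orientation: [[0.011, 0.999, -0.042], [-0.009, -0.042, -0.999], [-1.0, 0.012, 0.009]]
contact_force: [-0.2, 0.3, 0.2]
gripper_width: -0.0
```

>>> drive_tool(moves=[[0,0,-10,0],[0,0,-6,0],[0,0,0,0]])

```text
clock: 3.85
tool_pos: [0.6052, -0.2179, 0.1658]
orientation: [[0.012, 0.999, -0.044], [-0.01, -0.044, -0.999], [-1.0, 0.013, 0.009]]
contact_force: [0.1, 0.2, 0.8]
gripper_width: 0.004
```

```bash
cat >> h.py <<'E'
C=np.array([.5504,-.1337])
def fp(a,r=.088,off=.02):
    a=np.radians(a); return C+r*np.array([np.cos(a),np.sin(a)])+off*np.array([-np.sin(a),np.cos(a)])
E
python3 -c "
from h import *
for a in range(-72,-200,-5): print(a,fp(a).round(4),((fp(a-5)-fp(a))*1e3).round(1))"
```

```text
-72 [ 0.5966 -0.2112] [-6.9 -3.7]
-77 [ 0.5897 -0.2149] [-7.2 -3.1]
-82 [ 0.5825 -0.2181] [-7.5 -2.5]
-87 [ 0.575  -0.2205] [-7.7 -1.8]
-92 [ 0.5673 -0.2223] [-7.8 -1.1]
-97 [ 0.5595 -0.2235] [-7.9 -0.5]
-102 [ 0.5517 -0.2239] [-7.9  0.2]
-107 [ 0.5438 -0.2237] [-7.8  0.9]
-112 [ 0.536  -0.2228] [-7.7  1.6]
-117 [ 0.5283 -0.2212] [-7.5  2.3]
-122 [ 0.5207 -0.2189] [-7.3  2.9]
-127 [ 0.5134 -0.216 ] [-7.   3.5]
-132 [ 0.5064 -0.2125] [-6.7  4.1]
-137 [ 0.4997 -0.2083] [-6.3  4.7]
-142 [ 0.4934 -0.2036] [-5.9  5.2]
-147 [ 0.4875 -0.1984] [-5.4  5.7]
-152 [ 0.4821 -0.1927] [-4.9  6.2]
-157 [ 0.4772 -0.1865] [-4.3  6.6]
-162 [ 0.4729 -0.1799] [-3.7  6.9]
-167 [ 0.4692 -0.173 ] [-3.1  7.2]
-172 [ 0.466  -0.1658] [-2.5  7.5]
-177 [ 0.4636 -0.1583] [-1.8  7.7]
-182 [ 0.4618 -0.1506] [-1.1  7.8]
-187 [ 0.4606 -0.1428] [-0.5  7.9]
-192 [ 0.4602 -0.135 ] [0.2 7.9]
-197 [ 0.4604 -0.1271] [0.9 7.8]
```

>>> drive_tool(moves=[[-5,-2,0,0],[-6,-2,0,0],[-6,-2,0,-0.05],[-6,-1,0,-0.05],[-6,-1,0,-0.05]])

```text
clock: 4.35
tool_pos: [0.5772, -0.2281, 0.1656]
orientation: [[0.017, 0.98, -0.198], [-0.015, -0.198, -0.98], [-1.0, 0.019, 0.011]]
contact_force: [1.4, 0.1, -0.9]
gripper_width: 0.002
```

>>> drive_tool(moves=[[-6,2,0,-0.06],[-7,2,0,-0.06],[-7,2,0,-0.06],[-7,2,0,-0.06],[-7,1,0,-0.07]])

```text
clock: 4.85
tool_pos: [0.545, -0.2243, 0.1682]
orientation: [[0.022, 0.866, -0.5], [-0.03, -0.499, -0.866], [-0.999, 0.035, 0.015]]
contact_force: [2.1, -1.2, -1.0]
gripper_width: 0.001
```

Run:
```python
from h import *
s=telemetry.read_state(); print(s['tool_pos'],s['contact_force'],s['joint_pos'],s['gripper_width'])
for n in ['side','scene']:
  d=grab(n,n+'3'); y0,x0=(160,170) if n=='side' else (100,90); cv2.imwrite('pics/%s3c.png'%n,cv2.resize(d['frame'][y0:y0+140,x0:x0+190,::-1],None,fx=4,fy=4,interpolation=cv2.INTER_CUBIC))
```

```text
[ 0.54500591 -0.22433951  0.1682432 ] [ 2.14855306 -1.23560719 -0.96403498] [-0.57313527  0.54700283  1.60973534 -0.01637763  0.94962913 -0.04037662] 0.0007061619144889335
```

View pics/side3c.png

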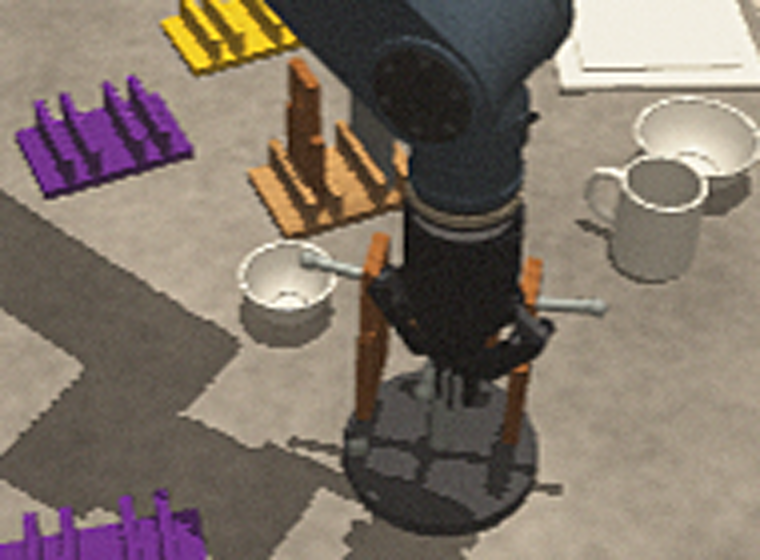

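View pics/scene3c.png

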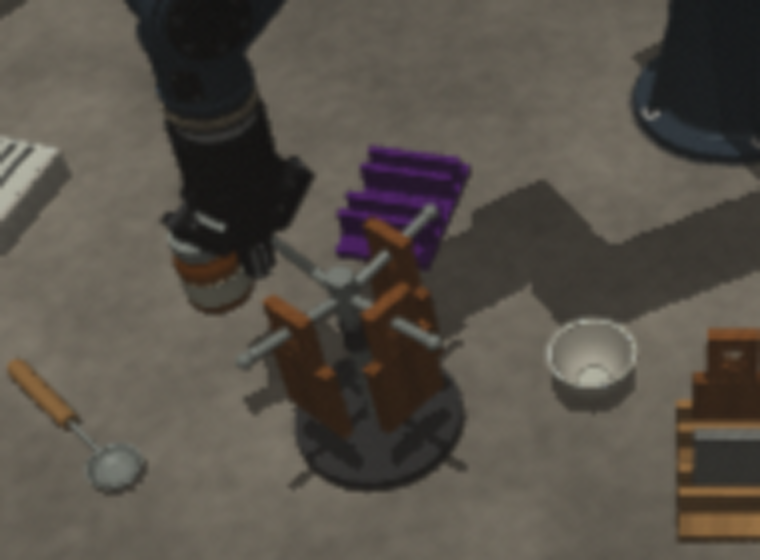

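The rack is turning: the bare branch is at about −107°, following the finger at about 2 N. I'll continue along the arc.

>>> drive_tool(moves=[[-8,1,0,-0.08],[-8,2,0,-0.08],[-8,2,0,-0.08],[-7,3,0,-0.08],[-7,3,0,-0.08]])

```text
clock: 5.45
tool_pos: [0.5092, -0.2155, 0.1694]
orientation: [[0.016, 0.598, -0.801], [-0.041, -0.8, -0.598], [-0.999, 0.043, 0.012]]
contact_force: [1.5, 0.1, -1.0]
gripper_width: -0.002
```

>>> drive_tool(moves=[[-7,3,0,-0.08],[-7,4,0,-0.08],[-7,4,0,-0.08],[-6,5,0,-0.08]])

```text
clock: 5.85
tool_pos: [0.4851, -0.2016, 0.1708]
orientation: [[0.011, 0.308, -0.951], [-0.05, -0.95, -0.308], [-0.999, 0.05, 0.005]]
contact_force: [0.9, -0.5, -1.0]
gripper_width: 0.003
```

>>> drive_tool(moves=[[-6,5,-2,-0.03],[-6,6,-2,-0.03],[-5,6,0,-0.03]])

```text
clock: 6.15
tool_pos: [0.4711, -0.1868, 0.1685]
orientation: [[0.014, 0.221, -0.975], [-0.056, -0.974, -0.221], [-0.998, 0.058, -0.002]]
contact_force: [1.9, -0.4, -1.4]
gripper_width: -0.0
```

>>> drive_tool(moves=[[-5,6,0,-0.05],[-4,6,0,-0.05]])

```text
clock: 6.35
tool_pos: [0.4637, -0.176, 0.1695]
orientation: [[0.013, 0.122, -0.992], [-0.06, -0.991, -0.122], [-0.998, 0.061, -0.006]]
contact_force: [1.1, -1.0, -0.5]
gripper_width: -0.001
```

Run:
```python
from h import *
s=telemetry.read_state(); print(s['tool_pos'],s['contact_force'],s['joint_pos'],s['gripper_width'])
for n in ['side','scene']:
  d=grab(n,n+'4'); y0,x0=(160,170) if n=='side' else (100,90); cv2.imwrite('pics/%s4c.png'%n,cv2.resize(d['frame'][y0:y0+140,x0:x0+190,::-1],None,fx=4,fy=4,interpolation=cv2.INTER_CUBIC))
```

```text
[ 0.46369482 -0.1760217   0.16947813] [ 1.12955702 -1.0435987  -0.52588551] [-0.56170686  0.43814538  1.83902004 -0.05983407  0.82205572  0.92637496] -0.0010697305779889484
```

View pics/side4c.png

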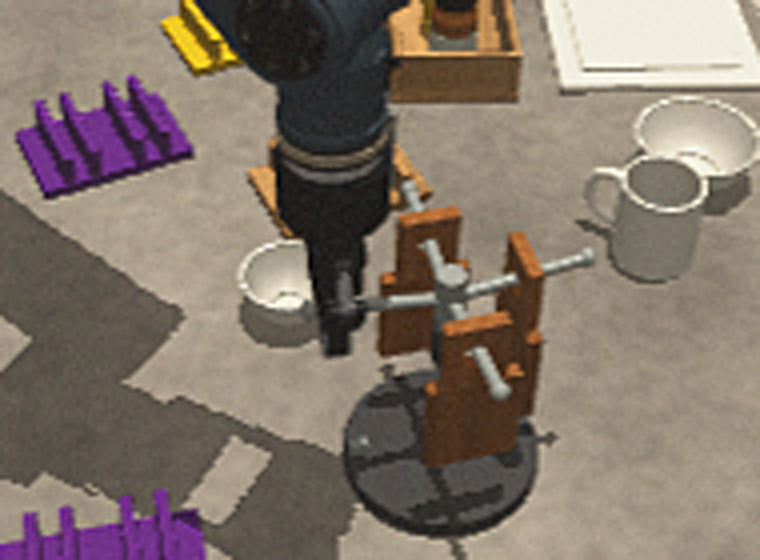

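View pics/scene4c.png

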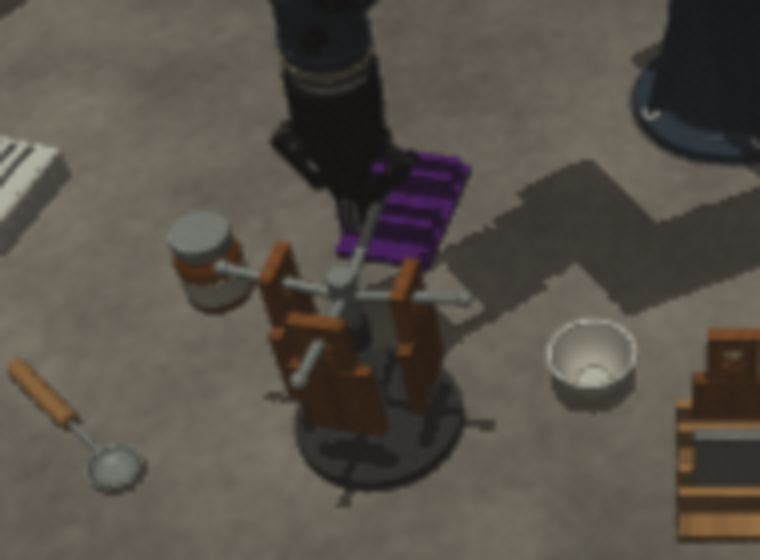

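Still turning, with the branch at about −167°. From here I'll use small steps and watch the force.

>>> drive_tool(moves=[[-2,6,-1,-0.05],[-2,6,0,-0.05]])

```text
clock: 6.65
tool_pos: [0.4598, -0.165, 0.169]
orientation: [[0.007, 0.026, -1.0], [-0.063, -0.998, -0.027], [-0.998, 0.063, -0.005]]
contact_force: [0.1, -2.6, -0.3]
gripper_width: -0.001
```

>>> drive_tool(moves=[[-1,6,-1,-0.05],[-1,6,0,-0.05]])

```text
clock: 6.85
tool_pos: [0.4589, -0.161, 0.1701]
orientation: [[0.001, -0.065, -0.998], [-0.08, -0.995, 0.064], [-0.997, 0.079, -0.007]]
contact_force: [-5.8, -18.4, 1.1]
gripper_width: -0.004
```

>>> drive_tool(moves=[[-1,5,0,-0.05],[0,5,0,-0.05]])

```text
clock: 7.05
tool_pos: [0.4583, -0.162, 0.1718]
orientation: [[-0.008, -0.153, -0.988], [-0.1, -0.983, 0.153], [-0.995, 0.1, -0.008]]
contact_force: [-5.9, -17.3, -4.1]
gripper_width: -0.004
```

The stop is felt: about 18 N and no further motion. I'll back off.

>>> drive_tool(moves=[[-1,-8,0,0],[-2,-15,0,0],[-5,-15,0,0],[-10,-10,20,0],[0,0,40,0],[0,0,40,0],[0,0,40,0],[0,10,20,0],[0,0,0,0]])

```text
clock: 7.95
tool_pos: [0.4377, -0.2054, 0.3369]
orientation: [[-0.013, -0.136, -0.991], [-0.097, -0.986, 0.137], [-0.995, 0.098, -0.0]]
contact_force: [0.4, 0.7, 0.3]
gripper_width: -0.002
```

Run:
```python
from h import *
s=telemetry.read_state(); print(s['tool_pos'],s['contact_force'],s['joint_pos'],s['gripper_width'])
for n in ['side','scene','wrist']:
  d=grab(n,n+'5'); y0,x0=(160,170) if n=='side' else (100,90); 
  if n!='wrist':cv2.imwrite('pics/%s5c.png'%n,cv2.resize(d['frame'][y0:y0+140,x0:x0+190,::-1],None,fx=4,fy=4,interpolation=cv2.INTER_CUBIC))
```

```text
[ 0.43770823 -0.20542508  0.33694136] [0.44162737 0.65685543 0.28662875] [-0.61575038  0.20155651  1.64978652 -0.09220147  1.24599075  1.12003472] -0.0017076712486866793
```

View pics/side5c.png

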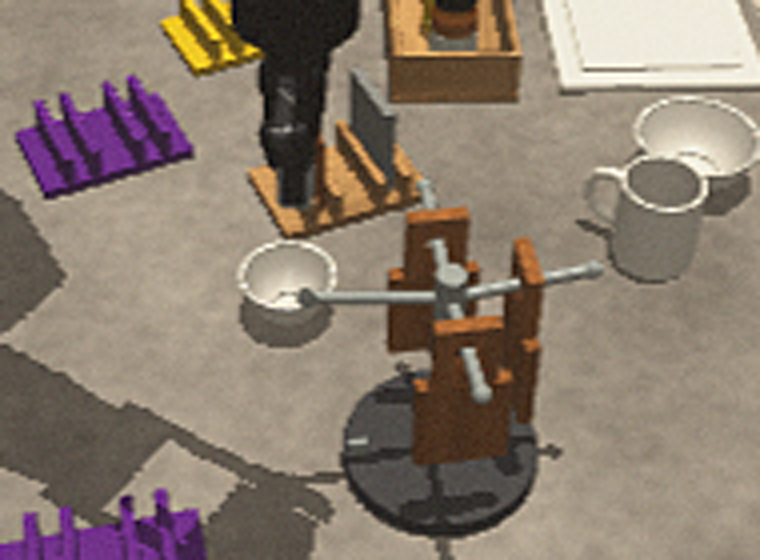

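View pics/scene5c.png

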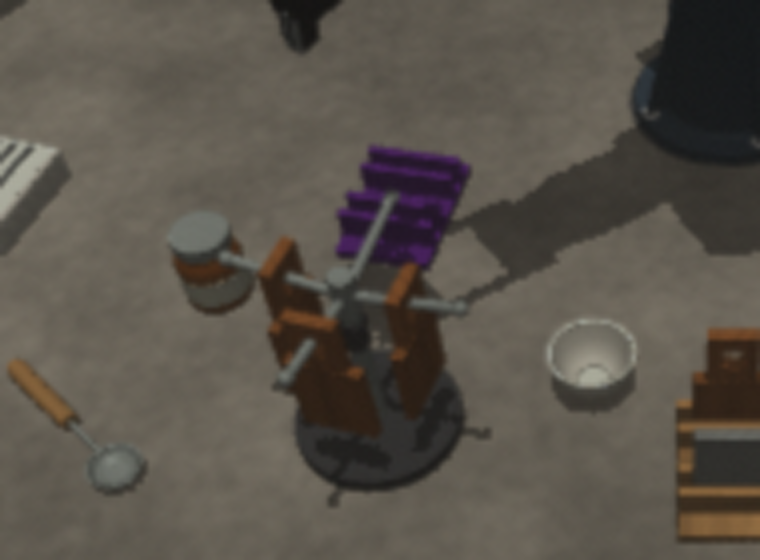

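View pics/wrist5.png

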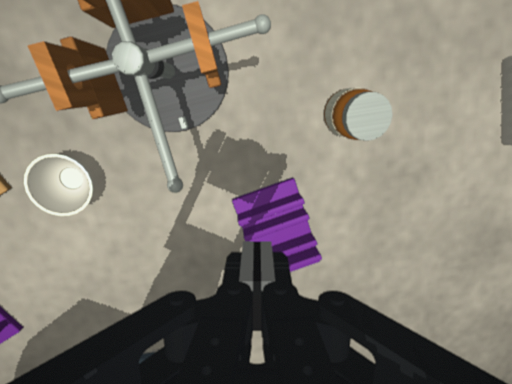

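Run:
```python
from h import *
s=load('scene5');e=load('side5');w=load('wrist5')
sd=lambda x,y:(e,170+x/4,160+y/4)
sc=lambda x,y:(s,90+x/4,100+y/4)
B=[]
for n,a,b,c in [('bare',(305,296),(392,199),(175,185)),('back',(595,269),(284,380),None),('+y',(425,188),(460,307),None),('-y',(481,394),(228,257),(263,24))]:
    L=[sd(*a),sc(*b)]+([(w,*c)] if c else [])
    p,r=tri(*L); print(n,p.round(4),np.round(r,4)); B.append(p)
c=np.mean(B,0); print('centre',c)
for p in B: print(np.hypot(*(p-c)[:2]),np.degrees(np.arctan2(*(p-c)[:2][::-1])))
for q in (plane(*sd(357,440),.018),plane(w,183,122,.018)):
  print(q,np.degrees(np.arctan2(*(q-c)[:2][::-1])),np.linalg.norm((q-c)[:2]))
```

```text
bare [ 0.4442 -0.1451  0.1915] [0.0011 0.0014 0.0017]
back [ 0.6557 -0.1231  0.1925] [0.0003 0.0003]
+y [ 0.5376 -0.0306  0.1927] [0.001 0.001]
-y [ 0.5599 -0.2393  0.1927] [0.001  0.0016 0.0013]
centre [ 0.54935149 -0.13452468  0.19232375]
0.1057072967919023 -174.2323636206093
0.10696795296489645 6.156256625409241
0.1046064389821553 96.45944681509255
0.10532434015242777 -84.22973585925854
[ 0.4839511  -0.13250193  0.018     ] 178.2284727046883 0.06543166475908409
[ 0.48228779 -0.1411723   0.018     ] -174.33910964673663 0.0673923670430016
```

At the stop, the branch azimuth is −174.0° averaged over the four balls, and the pale front mark on the foot is at −174.3°. They agree. Axis (0.5494, −0.1345), ball height 0.1923. Next I'll go to the paddle, opening the jaws and turning to suit the stand's yaw of about 23.7°.

>>> drive_tool(moves=[[0,30,5,0.05],[0,40,5,0.06],[0,40,0,0.06],[0,40,0,0.06],[0,40,0,0.06],[0,40,0,0.06],[0,40,0,0.06],[0,40,0,0.06],[0,20,0,0.06],[0,0,0,0.0]], jaw=0)

```text
clock: 9.1
tool_pos: [0.4263, 0.1344, 0.3223]
orientation: [[-0.011, 0.403, -0.915], [-0.092, -0.912, -0.401], [-0.996, 0.08, 0.047]]
contact_force: [-0.1, -0.3, -1.3]
gripper_width: 1.003
```

Run:
```python
from h import *
s=telemetry.read_state(); print(s['tool_pos'],s['contact_force'],s['joint_pos'],s['gripper_width']); print(s['orientation'])
d=grab('wrist','wrist6')
```

```text
[0.42629349 0.13438535 0.3222964 ] [-0.05459    -0.27752349 -1.30802254] [ 0.11551018  0.18978565  1.70813422 -0.09426973  1.26610018  1.30091285] 1.003435305829849
[[-0.01057505  0.40333985 -0.91498914]
 [-0.09162374 -0.91158179 -0.4007789 ]
 [-0.99573755  0.07959647  0.04659553]]
```

View pics/wrist6.png

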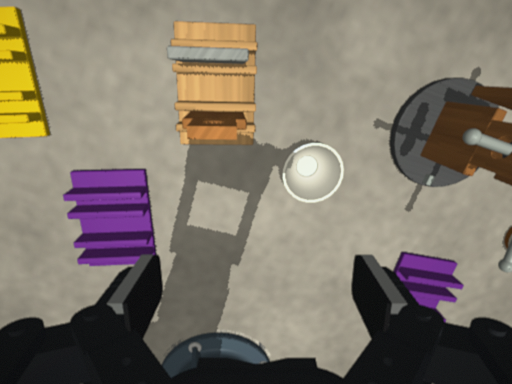

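Run:
```python
from h import *
w=load('wrist6'); print(np.round(w['pose'],3))
cv2.imwrite('pics/w6c.png',cv2.resize(w['frame'][10:150,150:280,::-1],None,fx=5,fy=5,interpolation=cv2.INTER_CUBIC)[:600*2])
for n,x,y in (('side1',230,165),('scene1',255,170)):
  w=load(n);cv2.imwrite('pics/%sp.png'%n,cv2.resize(w['frame'][y:y+70,x:x+60,::-1],None,fx=8,fy=8,interpolation=cv2.INTER_CUBIC))
```

```text
[[ 0.402  0.869  0.287  0.499]
 [-0.912  0.353  0.208  0.179]
 [ 0.08  -0.346  0.935  0.461]
 [ 0.     0.     0.     1.   ]]
```

View pics/w6c.png

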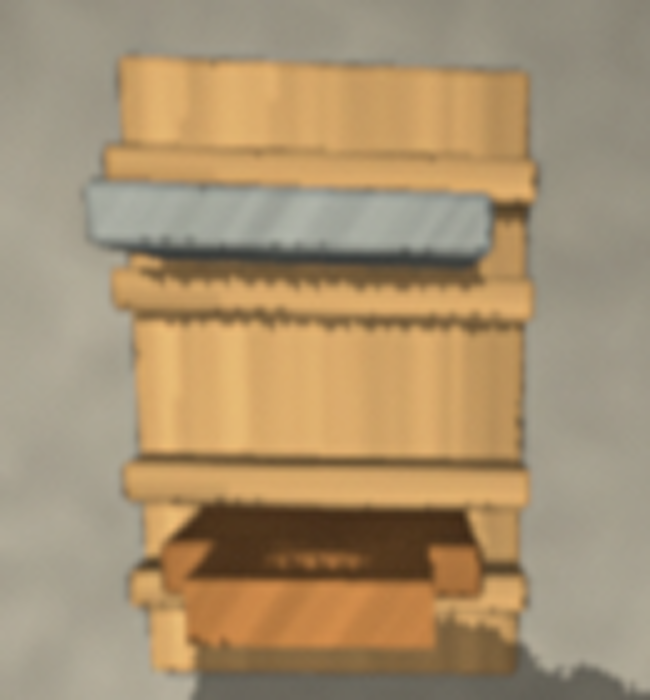

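View pics/scene1p.png

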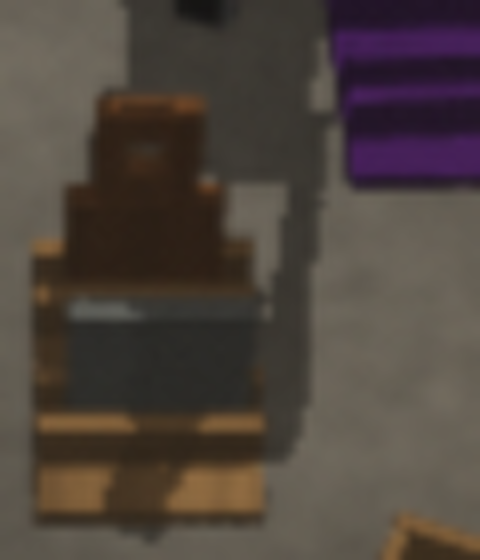

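View pics/side1p.png

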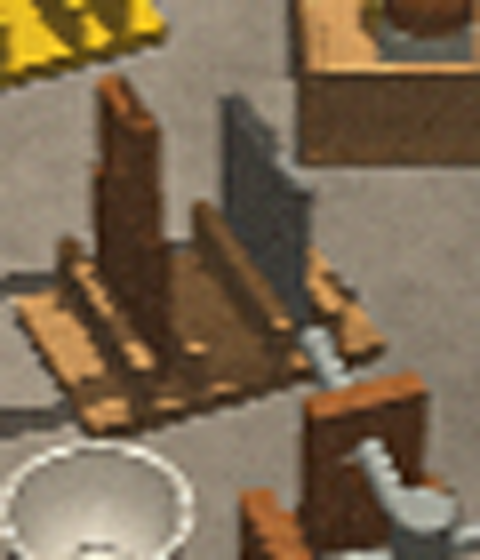

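Run:
```python
from h import *
s=load('scene1');e=load('side1');w=load('wrist6')
W=lambda x,y:(w,150+x/5,10+y/5)
S=lambda x,y:(s,255+x/8,170+y/8)
E_=lambda x,y:(e,230+x/8,165+y/8)
print('topc',tri(W(312,614),S(152,103),E_(128,103)))
print('topc ws',tri(W(312,614),S(152,103)),tri(W(312,614),E_(128,103)))
for z in (.15,.152,.154,.156):
  print(z,[plane(*W(*q),z).round(4)[:2] for q in [(187,580),(433,580),(433,648),(195,650)]])
L=plane(*W(187,580),.152);R=plane(*W(433,580),.152);d=L-R;print('width',np.linalg.norm(d),np.degrees(np.arctan2(d[1],d[0])))
# stand yaw: rear & ridge edges at z=.03/.042
for a,b,z in [((130,495),(525,500),.042),((112,305),(532,315),.042),((120,60),(525,72),.012),((155,665),(515,668),.012)]:
  A=plane(*W(*a),z);B=plane(*W(*b),z);d=A-B;print(np.linalg.norm(d),np.degrees(np.arctan2(d[1],d[0])),(A+B)/2)
```

```text
topc (array([0.44540699, 0.17462455, 0.15169626]), [np.float64(0.0010640247840018858), np.float64(0.001636331118694083), np.float64(0.0012960903116510727)])
topc ws (array([0.44459914, 0.17471705, 0.15151902]), [np.float64(0.0012036368003357258), np.float64(0.0012036368003356657)]) (array([0.44588277, 0.17352193, 0.15206398]), [np.float64(0.0007239403953501305), np.float64(0.0007239403953500894)])
0.15 [array([0.4417, 0.197 ]), array([0.4595, 0.1551]), array([0.4477, 0.1502]), array([0.43  , 0.1912])]
0.152 [array([0.442 , 0.1969]), array([0.4598, 0.1553]), array([0.448 , 0.1504]), array([0.4304, 0.1912])]
0.154 [array([0.4424, 0.1968]), array([0.46  , 0.1555]), array([0.4484, 0.1506]), array([0.4308, 0.1911])]
0.156 [array([0.4428, 0.1967]), array([0.4603, 0.1556]), array([0.4487, 0.1508]), array([0.4313, 0.191 ])]
width 0.04521684913867196 113.1029792112487
0.0969027457225083 112.61419145191137 [0.45431872 0.17796979 0.042     ]
0.09919349183567043 112.51404172467721 [0.4942555  0.19489284 0.042     ]
0.09783041277913439 112.84308810010339 [0.54577423 0.21612201 0.012     ]
0.09806709045706398 112.37820082633347 [0.40987229 0.15966419 0.012     ]
```

Paddle top centre is (0.4453, 0.1742, 0.1517); the text implies 0.152. Neck width comes out at 45 mm and yaw at 22.8°. Candidates: purple stands at (312,178), (415,244) and one partly hidden by the rack, a yellow one at (351,218), and the brown one at (273,212), all in scene pixels. Only the brown wooden one holds the holed paddle and the slate, and the crop confirms it. Aligning and descending.

>>> drive_tool(moves=[[5,10,-10,-0.01],[7,14,-20,-0.01],[7,14,-20,0],[0,0,-10,0],[0,0,0,0]])

```text
clock: 9.65
tool_pos: [0.4447, 0.1657, 0.2557]
orientation: [[-0.023, 0.375, -0.927], [-0.097, -0.923, -0.372], [-0.995, 0.082, 0.058]]
contact_force: [-0.9, -0.1, 0.8]
gripper_width: 1.002
```

>>> drive_tool(moves=[[0,4,-20,0],[0,3,-30,0],[0,0,-30,0],[0,0,-20,0],[0,0,0,0]])

```text
clock: 10.15
tool_pos: [0.4465, 0.1667, 0.1558]
orientation: [[-0.019, 0.369, -0.929], [-0.099, -0.926, -0.365], [-0.995, 0.085, 0.055]]
contact_force: [-0.9, 1.0, -0.8]
gripper_width: 1.004
```

Run:
```python
from h import *
s=telemetry.read_state(); print(s['tool_pos'],s['contact_force'])
d=grab('wrist','wrist7')
```

```text
[0.44650198 0.16669499 0.15580096] [-0.91121311  0.97004871 -0.83787759]
```

View pics/wrist7.png

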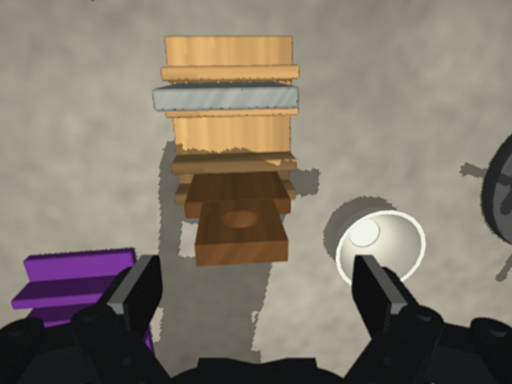

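>>> drive_tool(moves=[[-2,7,-5,0],[0,3,-15,0],[0,0,-20,0],[0,0,-10,0],[0,0,0,0]])

```text
clock: 10.7
tool_pos: [0.4504, 0.1778, 0.1118]
orientation: [[-0.003, 0.365, -0.931], [-0.096, -0.927, -0.363], [-0.995, 0.089, 0.038]]
contact_force: [-0.4, -0.3, -0.0]
gripper_width: 1.002
```

Run:
```python
from h import *
s=telemetry.read_state(); print(s['tool_pos'],s['contact_force'])
d=grab('wrist','wrist8')
```

```text
[0.45043003 0.17782686 0.11180509] [-0.35029798 -0.25041638 -0.03659738]
```

View pics/wrist8.png

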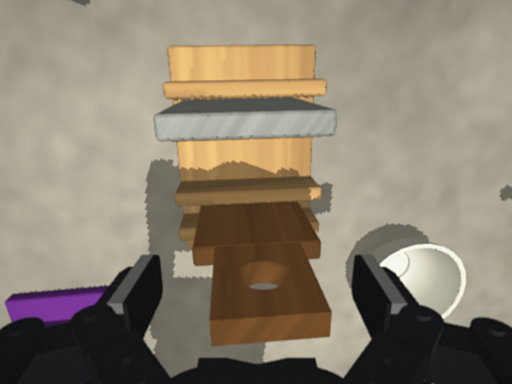

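>>> drive_tool(moves=[[-5,-4,-4,0],[0,0,0,0],[0,0,0,0]])

```text
clock: 11.05
tool_pos: [0.4467, 0.1739, 0.1102]
orientation: [[0.002, 0.365, -0.931], [-0.095, -0.927, -0.363], [-0.995, 0.09, 0.033]]
contact_force: [0.2, -0.8, -0.9]
gripper_width: 1.002
```

Within about 2 mm, so I'll lower a little and close gently.

>>> drive_tool(moves=[[-1,-1,-4,0],[0,0,0,0]])

```text
clock: 11.25
tool_pos: [0.4459, 0.1728, 0.1066]
orientation: [[0.004, 0.365, -0.931], [-0.095, -0.927, -0.363], [-0.995, 0.09, 0.031]]
contact_force: [-0.4, -0.4, 0.4]
gripper_width: 0.999
```

>>> drive_tool(moves=[[0,0,0,0],[0,0,0,0],[0,0,0,0],[0,0,0,0],[0,0,0,0],[0,0,0,0]], jaw=255, squeeze=30)

```text
clock: 11.85
tool_pos: [0.4462, 0.174, 0.1074]
orientation: [[0.005, 0.363, -0.932], [-0.093, -0.928, -0.362], [-0.996, 0.088, 0.029]]
contact_force: [-0.5, 1.0, 0.3]
gripper_width: 0.556
```

Run:
```python
from h import *
s=telemetry.read_state(); print(s['tool_pos'],s['contact_force'],s['gripper_width'])
d=grab('wrist','wrist9')
```

```text
[0.44624936 0.17401132 0.10739473] [-0.4950099   0.98765109  0.25093344] 0.5558739102986341
```

View pics/wrist9.png

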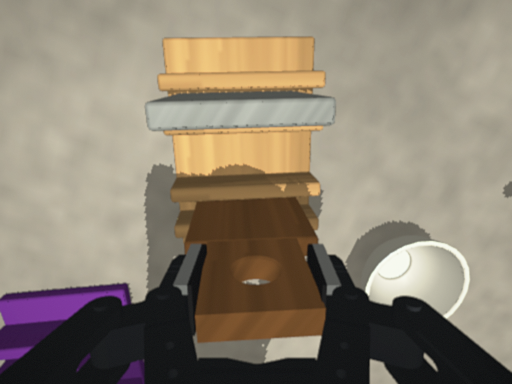

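Gripped: the opening reads 47 mm against the 46 mm neck, and the hole is at about (257,268) between the pads. Lifting.

>>> drive_tool(moves=[[0,0,8,0],[0,0,12,0],[0,0,15,0],[0,0,20,0],[0,0,20,0],[0,0,20,0],[0,0,20,0],[0,0,20,0],[0,0,0,0]])

```text
clock: 12.8
tool_pos: [0.4443, 0.1714, 0.2484]
orientation: [[0.001, 0.365, -0.931], [-0.097, -0.927, -0.363], [-0.995, 0.091, 0.035]]
contact_force: [0.4, -1.0, -1.3]
gripper_width: 0.55
```

Run:
```python
from h import *
s=telemetry.read_state(); print(s['tool_pos'],s['contact_force'],s['gripper_width'])
for n,x,y in (('side',190,120),('scene',220,110)):
  d=grab(n,n+'10'); cv2.imwrite('pics/%s10c.png'%n,cv2.resize(d['frame'][y:y+120,x:x+130,::-1],None,fx=5,fy=5,interpolation=cv2.INTER_CUBIC))
```

```text
[0.44430522 0.17135402 0.24840453] [ 0.37775774 -1.04977927 -1.2576081 ] 0.5498540014174875
```

View pics/side10c.png

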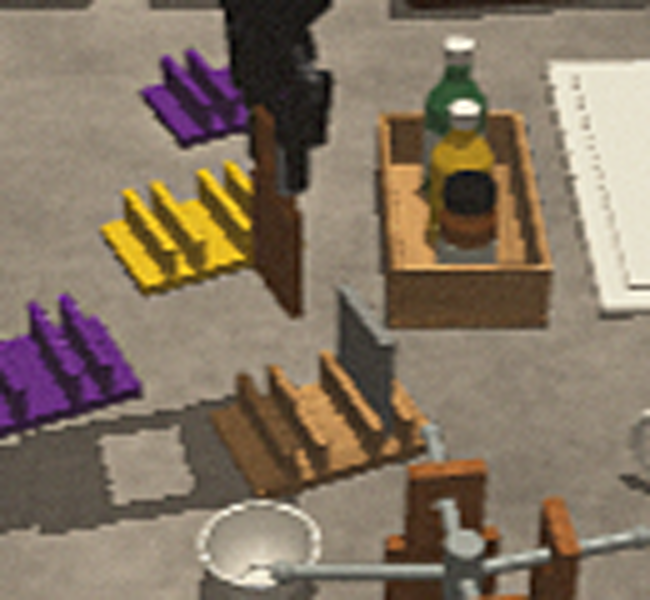

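View pics/scene10c.png

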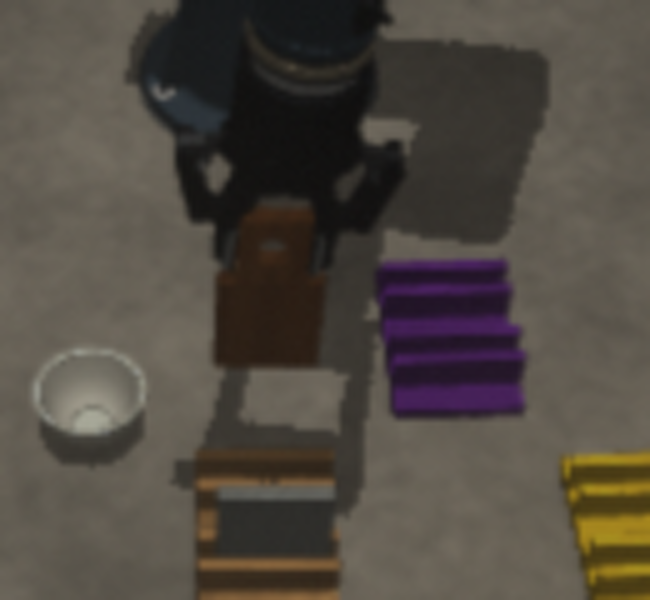

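Paddle is out, hole at about z 0.265. Now I'll carry it in front of the branch end, staying clear of the rack.

>>> drive_tool(moves=[[-6,-25,0,-0.02],[-8,-32,0,-0.03],[-8,-35,0,-0.03],[-7,-35,0,-0.03],[-6,-35,0,-0.03],[-5,-35,0,-0.03],[-5,-35,0,-0.03],[-3,-35,0,-0.03],[-2,-25,0,-0.03],[0,-10,0,0]])

```text
clock: 13.9
tool_pos: [0.3805, -0.1385, 0.2332]
orientation: [[-0.055, 0.112, -0.992], [-0.085, -0.991, -0.107], [-0.995, 0.078, 0.064]]
contact_force: [-0.3, 0.2, -1.3]
gripper_width: 0.551
```

>>> drive_tool(moves=[[0,0,0,0],[0,0,0,0]])

```text
clock: 14.1
tool_pos: [0.3793, -0.1383, 0.2314]
orientation: [[-0.058, 0.11, -0.992], [-0.082, -0.991, -0.105], [-0.995, 0.075, 0.067]]
contact_force: [0.0, -0.8, -0.3]
gripper_width: 0.554
```

Run:
```python
from h import *
s=telemetry.read_state(); print(s['tool_pos'],s['contact_force'],s['gripper_width'])
for n,x,y in (('side',190,170),('scene',120,90)):
  d=grab(n,n+'11'); cv2.imwrite('pics/%s11c.png'%n,cv2.resize(d['frame'][y:y+120,x:x+130,::-1],None,fx=5,fy=5,interpolation=cv2.INTER_CUBIC))
grab('wrist','wrist11')
```

```text
[ 0.37929739 -0.13827595  0.23143454] [ 0.02049713 -0.75532281 -0.25425142] 0.5535487900630515
```

View pics/side11c.png

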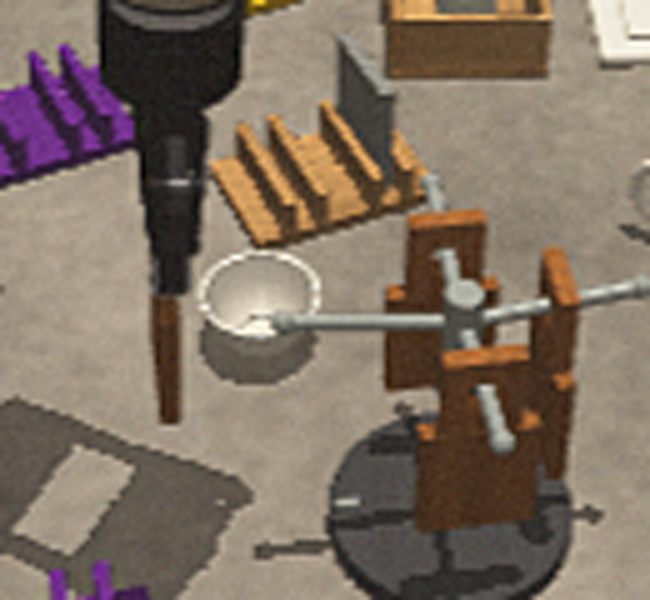

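View pics/scene11c.png

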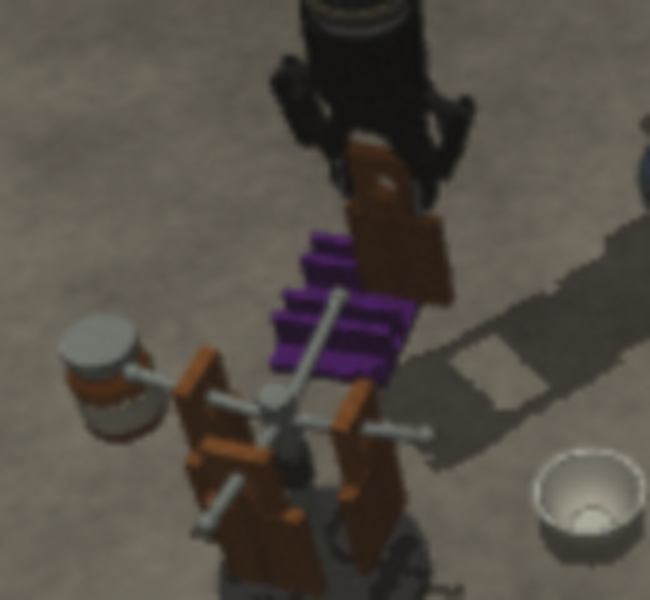

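View pics/wrist11.png

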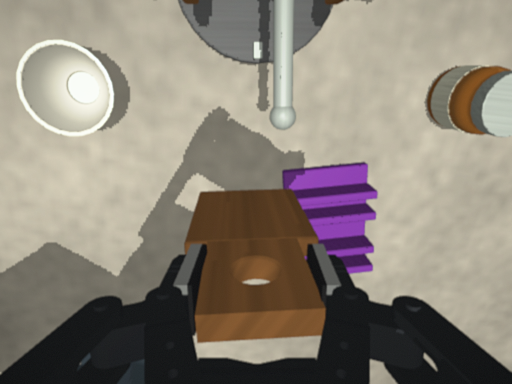

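The wrist view shows the paddle's hole at (257,268) and the bare branch's ball at (283,117). Now the offset between them.

```bash
cat > m.py <<'E'
from h import *
U=np.array([np.cos(np.radians(-174)),np.sin(np.radians(-174)),0]);N=np.array([-U[1],U[0],0])
AX=np.array([.5494,-.1345,0])
def rel(p): p=np.array(p)-AX; return 'r=%.1f lat=%.1f z=%.1f'%(p@U*1e3,p@N*1e3,p[2]*1e3)
E
python3 - <<'E'
from m import *
s=load('scene11');e=load('side11');w=load('wrist11')
S=lambda x,y:(s,120+x/5,90+y/5)
cv2.imwrite('pics/w11c.png',cv2.resize(w['frame'][90:350,180:340,::-1],None,fx=3,fy=3,interpolation=cv2.INTER_CUBIC)[:600*2])
t,r=tri((w,261,338-15),S(372,138)); print('top',t,r,rel(t))
h,r=tri((w,257,268),S(383,180)); print('hole',h,r,rel(h))
b,r=tri((w,283,117),S(341,294),(e,190+281/5,170+320/5)); print('ball',b,r,rel(b))
E
```

```text
top [ 0.39370116 -0.13156258  0.2942021 ] [np.float64(0.0023024893032263898), np.float64(0.0023024893032264106)] r=154.5 lat=-19.2 z=294.2
hole [ 0.38642609 -0.13404879  0.25293375] [np.float64(0.0015286642676991503), np.float64(0.0015286642676990733)] r=162.0 lat=-17.5 z=252.9
ball [ 0.44362578 -0.14593305  0.19359965] [np.float64(0.001128662863962698), np.float64(0.00115798353835265), np.float64(0.0008609022501937294)] r=106.4 lat=0.3 z=193.6
```

View pics/w11c.png

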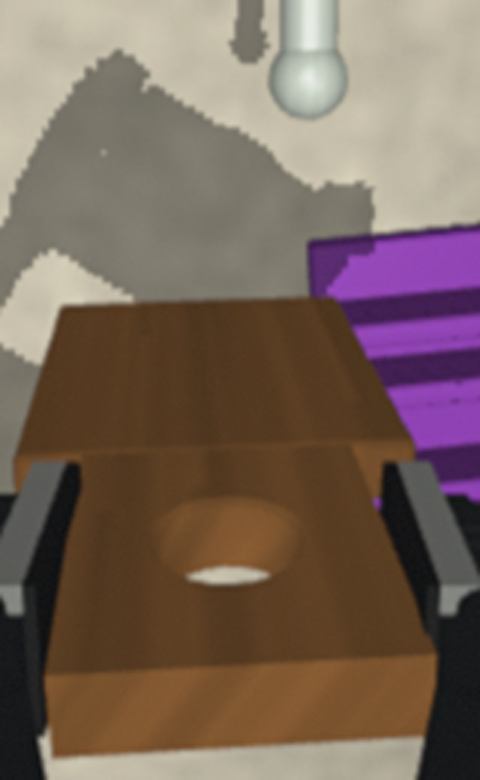

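```bash
cat >> m.py <<'E'
def atdepth(d,u,v,z):
    o,r=ray(d,u,v); P=np.array(d['pose']); return o+r*z/(-(P[:3,2]@r))
E
python3 - <<'E'
from m import *
w=load('wrist11'); st=telemetry.read_state(); R=st['orientation']; T=st['tool_pos']
h=atdepth(w,256.3,270,.142); print('front hole',h,rel(h))
hc=h+.006*R[:,2]; print('hole c',hc,rel(hc),'in tool mm',R.T@(hc-T)*1e3)
print('pred',rel(T-.0175*R[:,0]), 'normal', -R[:,2])
for q,z in (((180+60/3,90+668/3),.117),((180+435/3,90+656/3),.117)):
  p=atdepth(w,*q,z); print('top corner',p.round(4),rel(p),R.T@(p-T)*1e3)
for d in (.138,.142,.146): print(R.T@(atdepth(w,256.3,270,d)-T)*1e3)
E
```

```text
front hole [ 0.38459121 -0.13500944  0.24926925] r=164.0 lat=-16.7 z=249.3
hole c [ 0.37863868 -0.13565005  0.24966543] r=169.9 lat=-16.7 z=249.7 in tool mm [-17.78933847  -1.00463148   1.99618045]
pred r=168.0 lat=-15.7 z=249.3 normal [ 0.99208892  0.10676844 -0.06603087]
top corner [ 0.3825 -0.1131  0.2744] r=163.8 lat=-38.7 z=274.4 [-44.49244518 -21.0431463   -2.57783587]
top corner [ 0.3887 -0.1572  0.2773] r=162.2 lat=5.7 z=277.3 [-44.05118544  23.51403621  -3.85711118]
[-21.32364442  -0.99601117  -6.08876264]
[-17.78933847  -1.00463148  -4.00381955]
[-14.25503251  -1.0132518   -1.91887646]
```

The hole in the tool frame is about (−17, −0.5, 2) mm, consistent across three estimates. It is 16 mm too far to +y and 55 mm above ball height. Descending in front of the ball.

>>> drive_tool(moves=[[1,-8,-10,0],[1,-8,-15,0],[0,0,-15,0],[0,0,-8,0],[0,0,0,0],[0,0,0,0]])

```text
clock: 14.85
tool_pos: [0.3832, -0.1525, 0.1811]
orientation: [[-0.055, 0.12, -0.991], [-0.084, -0.99, -0.115], [-0.995, 0.077, 0.064]]
contact_force: [-0.4, 0.1, -0.3]
gripper_width: 0.549
```

```bash
cat >> m.py <<'E'
def hole(st=None):
    st=st or telemetry.read_state(); R=st['orientation']; T=st['tool_pos']
    hc=T+R@np.array([-.0168,-.0005,.002]); return hc
def rep():
    st=telemetry.read_state(); R=st['orientation']
    print(st['clock'],st['tool_pos'].round(4),'hole',rel(hole(st)),'n',(-R[:,2]).round(3),'naz',np.degrees(np.arctan2(-R[1,2],-R[0,2])).round(1),'F',st['contact_force'].round(1),'w',round(float(st['gripper_width']),3))
E
python3 - <<'E'
from m import *
rep()
w=grab('wrist','wrist12')
cv2.imwrite('pics/w12c.png',cv2.resize(w['frame'][90:350,180:340,::-1],None,fx=3,fy=3,interpolation=cv2.INTER_CUBIC))
d=grab('side','side12'); cv2.imwrite('pics/side12c.png',cv2.resize(d['frame'][170:290,190:320,::-1],None,fx=5,fy=5,interpolation=cv2.INTER_CUBIC))
E
```

```text
14.85 [ 0.3832 -0.1525  0.1811] hole r=168.1 lat=-1.2 z=198.0 n [ 0.991  0.115 -0.064] naz 6.6 F [-0.4  0.1 -0.3] w 0.549
```

View pics/wrist12.png

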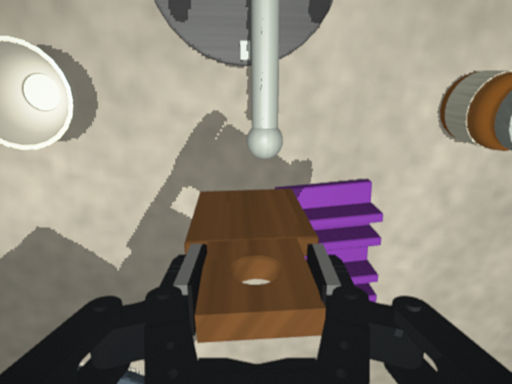

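View pics/side12c.png

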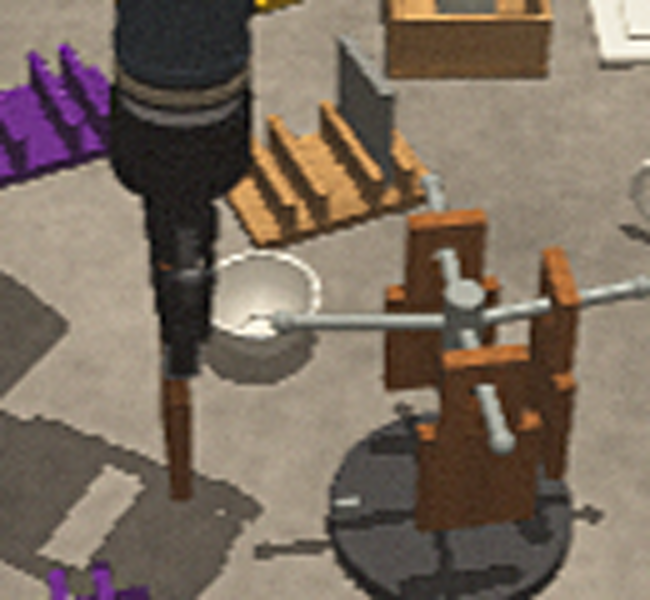

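Run:
```python
from m import *
w11=load('wrist11');w12=load('wrist12');s=load('scene11');e=load('side12')
print(tri((w11,283,117),(w12,264.5,142)),rel(tri((w11,283,117),(w12,264.5,142))[0]))
b,r=tri((w11,283,117),(w12,264.5,142),(s,120+341/5,90+294/5),(e,190+281/5,170+320/5)); print(rel(b),r)
print(rel(tri((w12,264.5,142),(e,190+281/5,170+320/5))[0]),rel(tri((w12,264.5,142),(s,120+341/5,90+294/5))[0]))
```

```text
(array([ 0.44384995, -0.14615421,  0.1980813 ]), [np.float64(0.0001092301761836523), np.float64(0.00010923017618371665)]) r=106.2 lat=0.6 z=198.1
r=106.6 lat=0.5 z=193.7 [np.float64(0.0008642123415778103), np.float64(0.0006298609055537651), np.float64(0.0013046069597827431), np.float64(0.0010414470929650096)]
r=106.2 lat=1.0 z=194.6 r=107.8 lat=0.6 z=191.8
```

>>> drive_tool(moves=[[8,0,-1,0],[9,0,-1,0],[9,1,-1,0],[9,1,0,0],[5,1,0,0],[0,0,0,0],[0,0,0,0]])

```text
clock: 15.65
tool_pos: [0.4295, -0.1499, 0.1799]
orientation: [[-0.049, 0.121, -0.991], [-0.087, -0.989, -0.116], [-0.995, 0.081, 0.059]]
contact_force: [-0.4, -0.1, -0.2]
gripper_width: 0.553
```

Run:
```python
from m import *
rep()
w=grab('wrist','wrist13')
d=grab('side','side13'); cv2.imwrite('pics/side13c.png',cv2.resize(d['frame'][190:270,200:300,::-1],None,fx=7,fy=7,interpolation=cv2.INTER_CUBIC))
```

```text
15.65 [ 0.4295 -0.1499  0.1799] hole r=121.9 lat=0.9 z=196.7 n [ 0.991  0.116 -0.059] naz 6.7 F [-0.4 -0.1 -0.2] w 0.553
```

View pics/wrist13.png

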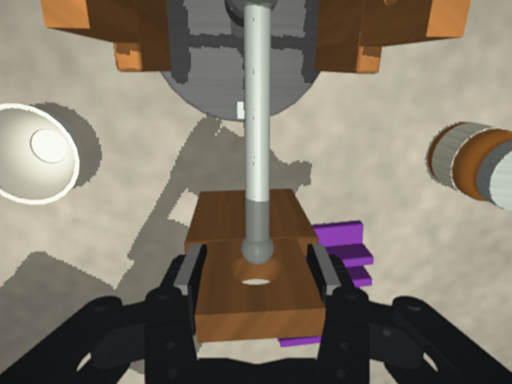

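View pics/side13c.png

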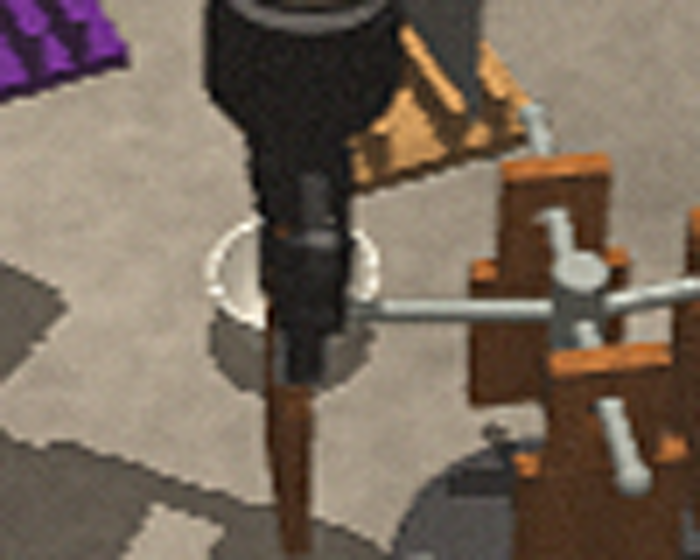

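Run:
```python
from m import *
w=load('wrist13')
o,r=ray(w,257.5,248.5)
for R_ in (104,105,106.2,107):
  t=(R_/1e3-(o-AX)@U)/(r@U); print(R_,rel(o+t*r))
# hole by camera at front face: depth of 142
st=telemetry.read_state();R=st['orientation']
h=atdepth(w,256.5,270,.142)+.006*R[:,2]; print('hole cam',rel(h))
```

```text
104 r=104.0 lat=0.5 z=199.4
105 r=105.0 lat=0.6 z=197.6
106.2 r=106.2 lat=0.8 z=195.6
107 r=107.0 lat=1.0 z=194.2
hole cam r=121.7 lat=0.5 z=197.8
```

>>> drive_tool(moves=[[4,0,-1,0],[4,0,0,0],[0,0,0,0]])

```text
clock: 16.05
tool_pos: [0.437, -0.1499, 0.1788]
orientation: [[-0.05, 0.119, -0.992], [-0.087, -0.99, -0.115], [-0.995, 0.081, 0.059]]
contact_force: [-0.1, 0.6, -0.5]
gripper_width: 0.552
```

>>> drive_tool(moves=[[3,0,0,0],[3,0,0,0],[0,0,0,0]])

```text
clock: 16.35
tool_pos: [0.4435, -0.15, 0.1788]
orientation: [[-0.05, 0.119, -0.992], [-0.087, -0.99, -0.115], [-0.995, 0.081, 0.059]]
contact_force: [0.3, 0.1, -0.7]
gripper_width: 0.553
```

Run:
```python
from m import *
rep()
w=grab('wrist','wrist14')
cv2.imwrite('pics/w14c.png',cv2.resize(w['frame'][180:350,170:350,::-1],None,fx=3.4,fy=3.4,interpolation=cv2.INTER_CUBIC))
```

```text
16.35 [ 0.4435 -0.15    0.1788] hole r=108.0 lat=2.5 z=195.6 n [ 0.992  0.115 -0.059] naz 6.6 F [ 0.3  0.1 -0.7] w 0.553
```

View pics/w14c.png

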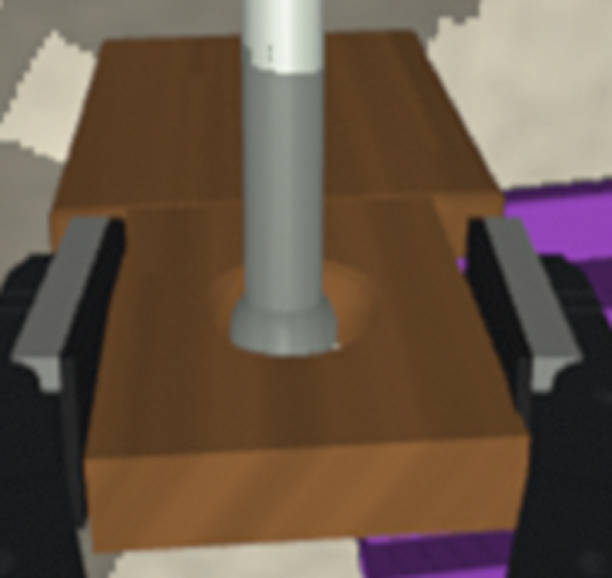

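The ball is inside the hole with no contact force, about 2 mm off sideways. I'll correct that and continue inward.

>>> drive_tool(moves=[[2,2,0,0],[3,1,0,0],[3,1,0,0],[0,0,0,0]])

```text
clock: 16.8
tool_pos: [0.4517, -0.1455, 0.1788]
orientation: [[-0.05, 0.119, -0.992], [-0.087, -0.99, -0.115], [-0.995, 0.08, 0.06]]
contact_force: [-0.2, -0.6, -1.4]
gripper_width: 0.553
```

Run:
```python
from m import *
rep()
w=grab('wrist','wrist15')
cv2.imwrite('pics/w15c.png',cv2.resize(w['frame'][180:350,170:350,::-1],None,fx=3.4,fy=3.4,interpolation=cv2.INTER_CUBIC))
```

```text
16.8 [ 0.4517 -0.1455  0.1788] hole r=99.3 lat=-1.2 z=195.6 n [ 0.992  0.115 -0.06 ] naz 6.6 F [-0.2 -0.6 -1.4] w 0.553
```

View pics/w15c.png

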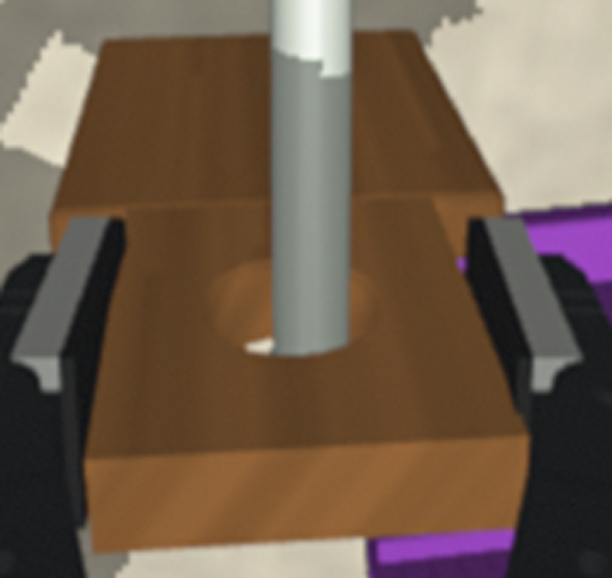

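>>> drive_tool(moves=[[4,-1,0,0],[4,0,-1,0],[4,0,0,0],[0,0,0,0]])

```text
clock: 17.25
tool_pos: [0.4646, -0.1467, 0.1777]
orientation: [[-0.05, 0.119, -0.992], [-0.087, -0.99, -0.114], [-0.995, 0.08, 0.06]]
contact_force: [-0.7, -0.5, -0.8]
gripper_width: 0.553
```

Run:
```python
from m import *
rep()
w=grab('wrist','wrist16')
cv2.imwrite('pics/w16c.png',cv2.resize(w['frame'][180:350,170:350,::-1],None,fx=3.4,fy=3.4,interpolation=cv2.INTER_CUBIC))
```

```text
17.25 [ 0.4646 -0.1467  0.1777] hole r=86.6 lat=1.4 z=194.5 n [ 0.992  0.114 -0.06 ] naz 6.6 F [-0.7 -0.5 -0.8] w 0.553
```

View pics/w16c.png

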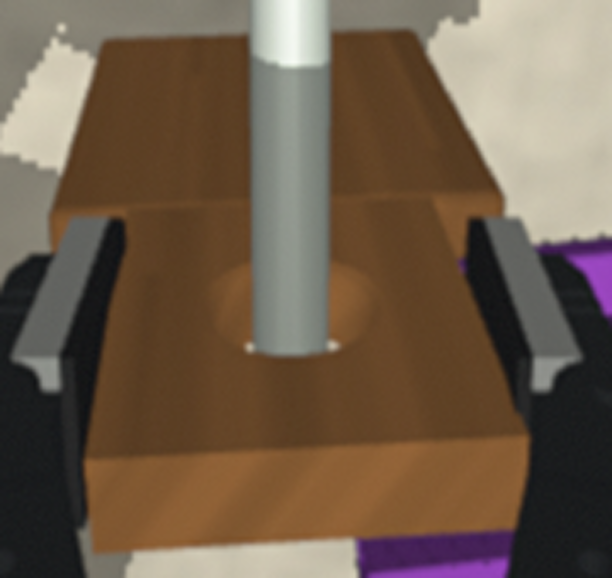

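Centred, past the ball and force-free. Sliding on to about r = 58 mm along the slope.

>>> drive_tool(moves=[[5,0,-1,0],[5,1,-1,0],[5,0,-1,0],[5,1,-1,0],[0,0,0,0]])

```text
clock: 17.8
tool_pos: [0.486, -0.1443, 0.1731]
orientation: [[-0.051, 0.119, -0.992], [-0.086, -0.99, -0.114], [-0.995, 0.08, 0.061]]
contact_force: [-0.4, 0.6, -1.3]
gripper_width: 0.552
```

>>> drive_tool(moves=[[4,1,0,0],[3,0,0,0],[0,0,0,0]])

```text
clock: 18.1
tool_pos: [0.4936, -0.143, 0.1729]
orientation: [[-0.051, 0.119, -0.992], [-0.086, -0.99, -0.115], [-0.995, 0.079, 0.061]]
contact_force: [0.8, -0.2, -1.1]
gripper_width: 0.549
```

Run:
```python
from m import *
rep()
w=grab('wrist','wrist17')
d=grab('side','side17'); cv2.imwrite('pics/side17c.png',cv2.resize(d['frame'][180:280,200:320,::-1],None,fx=6,fy=6,interpolation=cv2.INTER_CUBIC))
```

```text
18.1 [ 0.4936 -0.143   0.1729] hole r=57.4 lat=0.8 z=189.7 n [ 0.992  0.115 -0.061] naz 6.6 F [ 0.8 -0.2 -1.1] w 0.549
```

View pics/wrist17.png

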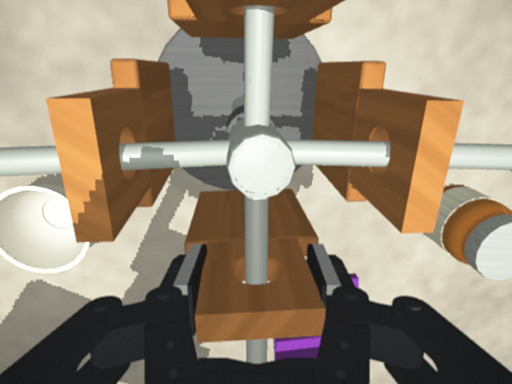

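View pics/side17c.png

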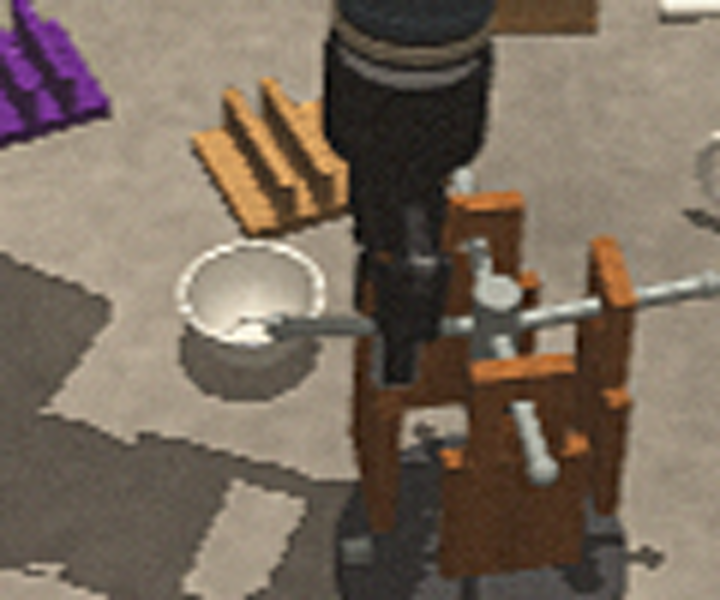

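The paddle is well on the branch, at r = 57 mm. Lowering gently until the rod carries it.

>>> drive_tool(moves=[[0,0,-2,0],[0,0,-2,0],[0,0,0,0]])

```text
clock: 18.5
tool_pos: [0.4925, -0.1429, 0.1686]
orientation: [[-0.053, 0.119, -0.992], [-0.086, -0.99, -0.114], [-0.995, 0.079, 0.062]]
contact_force: [0.4, -0.2, -1.1]
gripper_width: 0.552
```

>>> drive_tool(moves=[[0,0,-2,0],[0,0,0,0]])

```text
clock: 18.7
tool_pos: [0.4923, -0.1429, 0.1663]
orientation: [[-0.053, 0.119, -0.991], [-0.086, -0.99, -0.114], [-0.995, 0.079, 0.063]]
contact_force: [1.4, -0.5, -0.4]
gripper_width: 0.548
```

>>> drive_tool(moves=[[0,0,-1.5,0],[0,0,0,0]])

```text
clock: 18.9
tool_pos: [0.4923, -0.143, 0.1647]
orientation: [[-0.053, 0.119, -0.992], [-0.086, -0.99, -0.114], [-0.995, 0.079, 0.062]]
contact_force: [0.1, 0.0, -1.2]
gripper_width: 0.549
```

```bash
python3 -c "
from m import *
rep()"
```

```text
18.9 [ 0.4923 -0.143   0.1647] hole r=58.6 lat=0.7 z=181.5 n [ 0.992  0.114 -0.062] naz 6.6 F [ 0.1  0.  -1.2] w 0.549
```

>>> drive_tool(moves=[[0,0,-1.5,0],[0,0,0,0]])

```text
clock: 19.1
tool_pos: [0.4924, -0.1433, 0.1639]
orientation: [[-0.053, 0.119, -0.992], [-0.086, -0.99, -0.114], [-0.995, 0.08, 0.062]]
contact_force: [-0.6, 0.6, 1.4]
gripper_width: 0.547
```

Contact is felt: Fz swung by about +2.6 N and the motion stalled. Opening partway.

>>> drive_tool(moves=[[0,0,0,0],[0,0,0,0],[0,0,0,0],[0,0,0,0],[0,0,0,0]], jaw=60)

```text
clock: 19.6
tool_pos: [0.4929, -0.1433, 0.1639]
orientation: [[-0.051, 0.119, -0.992], [-0.087, -0.99, -0.114], [-0.995, 0.08, 0.061]]
contact_force: [0.4, -0.7, 0.2]
gripper_width: 0.763
```

Run:
```python
from m import *
rep()
w=grab('wrist','wrist18')
d=grab('side','side18'); cv2.imwrite('pics/side18c.png',cv2.resize(d['frame'][180:280,200:320,::-1],None,fx=6,fy=6,interpolation=cv2.INTER_CUBIC))
```

```text
19.6 [ 0.4929 -0.1433  0.1639] hole r=58.1 lat=1.0 z=180.7 n [ 0.992  0.114 -0.061] naz 6.6 F [ 0.4 -0.7  0.2] w 0.763
```

View pics/wrist18.png

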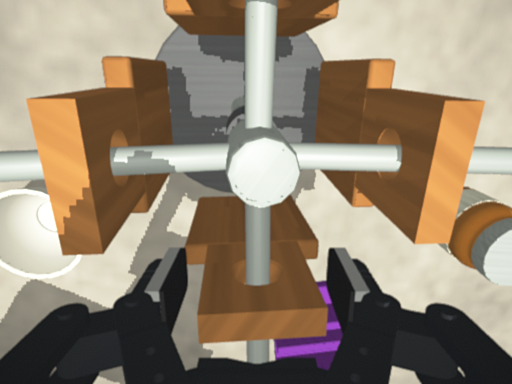

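View pics/side18c.png

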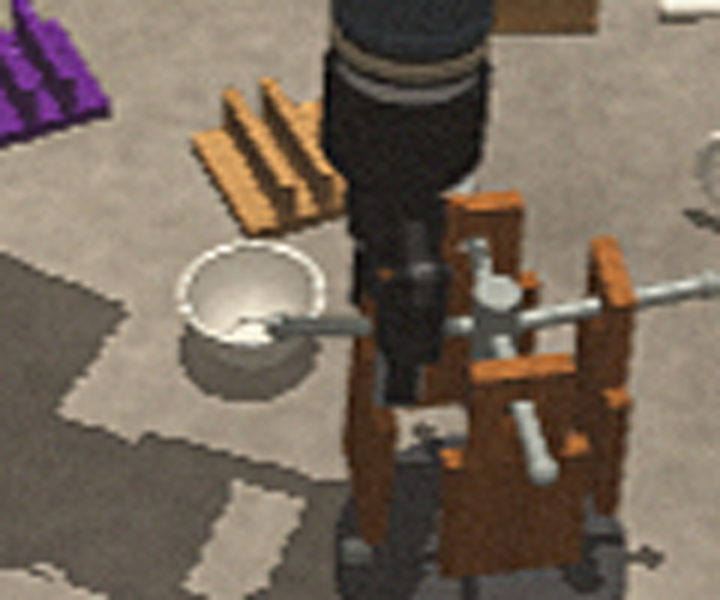

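The paddle hangs, and the fingers are clear on both sides. I'll open a little more and rise straight up.

>>> drive_tool(moves=[[0,0,0,0],[0,0,0,0],[0,0,5,0],[0,0,8,0],[0,0,10,0],[0,0,12,0]], jaw=35)

```text
clock: 20.3
tool_pos: [0.4919, -0.1428, 0.2001]
orientation: [[-0.055, 0.119, -0.991], [-0.085, -0.99, -0.114], [-0.995, 0.078, 0.064]]
contact_force: [0.2, -0.0, -1.2]
gripper_width: 0.864
```

>>> drive_tool(moves=[[0,0,15,0],[0,0,20,0],[0,0,30,0],[0,0,30,0],[0,0,30,0],[-10,30,0,0],[-10,40,0,0],[-10,40,0,0],[0,40,0,0],[0,0,0,0]])

```text
clock: 21.3
tool_pos: [0.4618, 0.0102, 0.3437]
orientation: [[-0.035, 0.113, -0.993], [-0.09, -0.99, -0.11], [-0.995, 0.086, 0.045]]
contact_force: [1.4, -0.2, -0.3]
gripper_width: 0.861
```

Run:
```python
from m import *
rep()
d=grab('wrist','wrist19')
d=grab('side','side19'); cv2.imwrite('pics/side19c.png',cv2.resize(d['frame'][160:300,170:360,::-1],None,fx=4,fy=4,interpolation=cv2.INTER_CUBIC))
d=grab('scene','scene19'); cv2.imwrite('pics/scene19c.png',cv2.resize(d['frame'][100:240,90:280,::-1],None,fx=4,fy=4,interpolation=cv2.INTER_CUBIC))
```

```text
21.3 [0.4618 0.0102 0.3437] hole r=73.3 lat=-155.0 z=360.4 n [ 0.993  0.11  -0.045] naz 6.3 F [ 1.4 -0.2 -0.3] w 0.861
```

View pics/side19c.png

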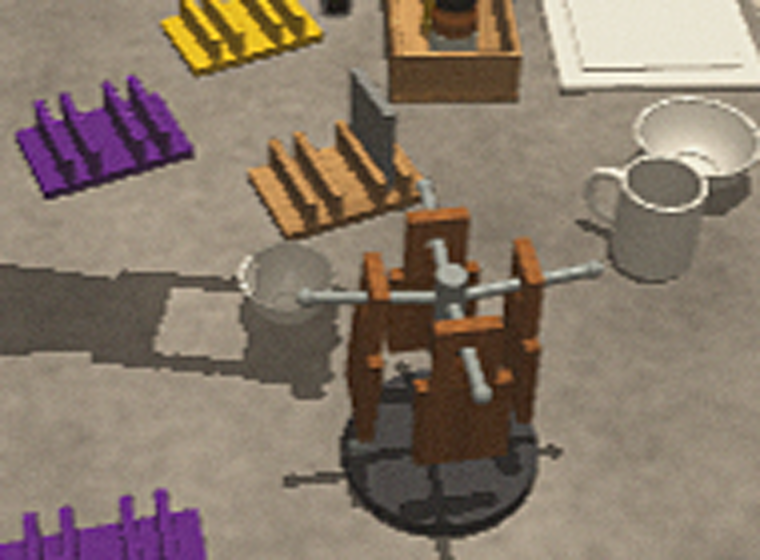

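View pics/scene19c.png

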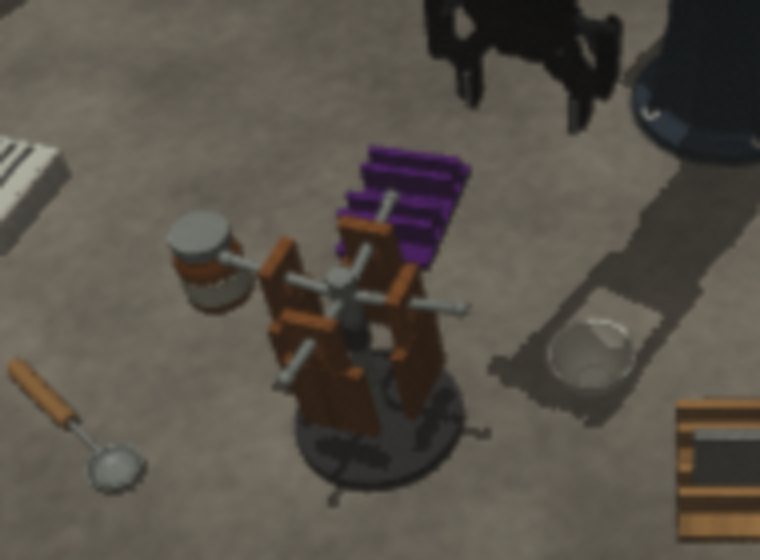

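View pics/wrist19.png

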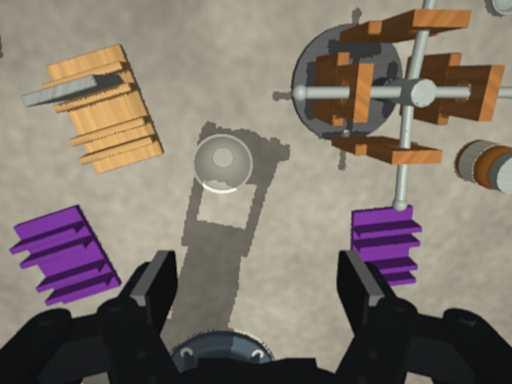

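Run:
```python
from m import *
s=load('scene19');e=load('side19')
A=np.mean
b,r=tri((e,170+305/4,160+296/4),(s,90+391/4,100+199/4)); print('ball',rel(b),r)
# paddle top centre
p,r=tri((e,170+375/4,160+262/4),(s,90+366/4,100+229/4)); print('paddle top',rel(p),r)
for n in('side','scene'):
  a=load(n+'19')['frame'];d=grab(n,n+'20')['frame'];y,x=(200,245) if n=='side' else (140,150)
  print('diff',cv2.absdiff(a,d)[y:y+90,x:x+70].max())
  c=load(n+'1')['frame']
  if n=='side': print('bystander diff',cv2.absdiff(c,d)[175:235,315:365].max(),cv2.absdiff(c,d)[315:355,240:270].max(),cv2.absdiff(c,d)[175:205,256:270].max())
rep()
```

```text
ball r=104.5 lat=-0.5 z=191.8 [np.float64(0.0009801380724656574), np.float64(0.0009801380724657257)]
paddle top r=51.3 lat=-6.3 z=211.0 [np.float64(0.0036841663623042396), np.float64(0.003684166362304257)]
diff 81
bystander diff 79 19 113
diff 26
21.55 [0.463  0.0053 0.3427] hole r=72.6 lat=-150.1 z=359.4 n [ 0.994  0.103 -0.047] naz 5.9 F [-0.5  0.2  1. ] w 0.864
```

>>> drive_tool(moves=[[0,0,0,0],[0,0,0,0],[0,0,0,0],[0,0,0,0],[0,0,0,0],[0,0,0,0],[0,0,0,0],[0,0,0,0],[0,0,0,0],[0,0,0,0]])

```text
clock: 22.55
tool_pos: [0.4634, 0.0017, 0.342]
orientation: [[-0.039, 0.101, -0.994], [-0.092, -0.991, -0.097], [-0.995, 0.088, 0.048]]
contact_force: [0.9, 0.4, 0.3]
gripper_width: 0.862
```

Run:
```python
from m import *
a=grab('side','side21')['frame'];b=grab('side','side22')['frame']
df=cv2.absdiff(a,b).max(2)
print(df.max(), (df>25).sum(), df[200:290,245:330].max())
c=load('side1')['frame'];d=cv2.absdiff(a,c).max(2)>40
print('changed mug/bowl',d[175:235,325:365].sum(),'jar',d[315:355,240:270].sum(),'slate',d[175:205,256:270].sum(),'smallbowl',d[218:245,230:256].sum())
cv2.imwrite('pics/f22.png',cv2.resize(b[160:300,170:360,::-1],None,fx=4,fy=4,interpolation=cv2.INTER_CUBIC)); rep()
```

```text
28 1 21
changed mug/bowl 0 jar 0 slate 75 smallbowl 209
22.65 [0.4634 0.0016 0.342 ] hole r=72.4 lat=-146.4 z=358.8 n [ 0.994  0.097 -0.048] naz 5.6 F [0.2 0.4 0.1] w 0.863
```

View pics/f22.png

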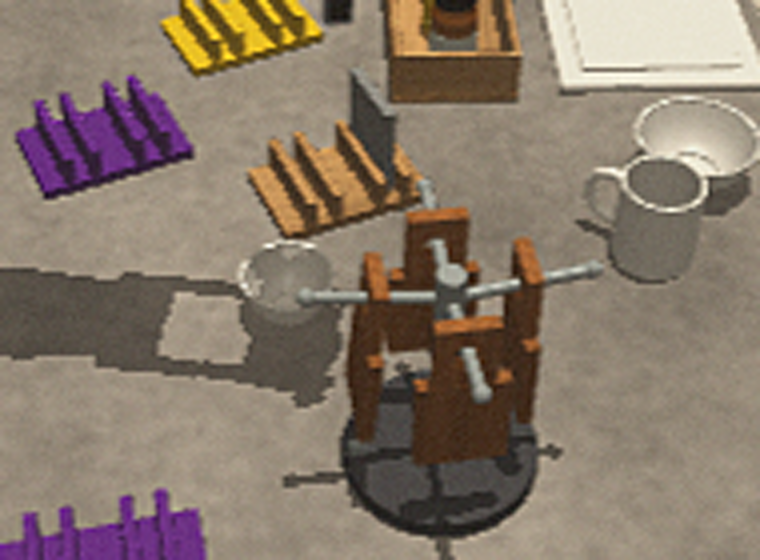

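Everything is at rest. The differences at the small bowl and slate come from the arm's shadow and the stand no longer being hidden. Handing in.

```bash
python3 -c "
from h import *
print(order.sign_off())"
```

```text
the job is handed in; nothing more can be done
None
```

I turned the rack clockwise to its stop, lifted the paddle out of the stand and slid it by its hole onto the empty branch. I left it hanging there and handed the job in at about 22.7 s of robot time. No verdict was reported.

**Rack:** The stop was felt at about 18–19 N, under the 25 N limit, though I let that contact run for two calls before backing off. With the paddle hung, the branch lies within about 0.5 mm sideways of where it was at the stop. It also lines up with the mark on the foot.

**Paddle:** The hole centre is about 58 mm in front of the post's axis and 181 mm above the counter, from the arm's pose when I let go. The last pictures show it upright, with no visible motion between frames. A rough final measurement of its top put it 51 mm out and 6 mm sideways. Its rays missed each other by 4 mm, so I trusted the release reading of about 1 mm sideways instead.

**Bystanders:** The jar, mug and larger bowl showed no change against the start pictures. The slate and small bowl did show pixel changes. I put these down to the arm's shadow and the missing paddle, since both look to be in the same place.

**Check that disagreed:** The height of the branch's ball came out at 192–194 mm from the fixed cameras and about 195–198 mm from the wrist camera. I inserted the paddle between the two heights, and it went on without measurable force.

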